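# Unclip the gate, queue specimen boxes in a flow rack, clip the gate on again

### The job

Pull the gate panel up out of its spring clips at the high end of the sloped flow rack and stand it in the slot of the wooden stand; then load every specimen box, lid up, into the lane whose stop plate has the colour of its lid, setting it down at the high end so that it slides down against the stop or the box ahead. When all boxes are queued, fetch the gate and push it back down into its clips until it sits fully home. Do not knock over the brown bottle, and leave the fossil toe bone where it lies.

Things in the scene. Friction and masses are not known exactly. Their poses are not given: they have to be found in the camera images.
- blue_1_c (a point): centre of a lidded specimen box, 56 (its x) x 44 (its y) x 50 mm high, white with a blue lid on top (z up), about 80 g; None if this box is absent from this start. Stands on the bench at first. Its 44 mm sides are the ones to grip, near the top
- blue_2_c (a point): centre of a lidded specimen box, 56 (its x) x 44 (its y) x 50 mm high, white with a blue lid on top (z up), about 80 g; None if this box is absent from this start. Stands on the bench at first. Its 44 mm sides are the ones to grip, near the top
- blue_3_c (a point): centre of a lidded specimen box, 56 (its x) x 44 (its y) x 50 mm high, white with a blue lid on top (z up), about 80 g; None if this box is absent from this start. Stands on the bench at first. Its 44 mm sides are the ones to grip, near the top
- yellow_1_c (a point): centre of a lidded specimen box, 56 (its x) x 44 (its y) x 50 mm high, white with a yellow lid on top (z up), about 80 g; None if this box is absent from this start. Stands on the bench at first. Its 44 mm sides are the ones to grip, near the top
- yellow_2_c (a point): centre of a lidded specimen box, 56 (its x) x 44 (its y) x 50 mm high, white with a yellow lid on top (z up), about 80 g; None if this box is absent from this start. Stands on the bench at first. Its 44 mm sides are the ones to grip, near the top
- rack: two-lane gravity flow rack, fixed, 182 mm wide, 220 mm long. Origin on the bench under the middle of its gate slot (high end); x points downhill to the stops, z up. Lane centre lines at y = +45 and -45 mm, floors 52 mm wide between guides 12 mm high, sloping down 16 degrees along +x: floor height 95 mm at x = 0 (begins at x = 12), 36 mm at x = 205 where the stops stand. A lane takes three boxes
- load_left (a point): loading point of the rack's left lane (rack y = +45 mm): on the sloped floor's centre line 45 mm downhill of the gate slot, 82 mm above the bench; axes level, as the rack's. The floor is slick (friction about 0.04), so a box set down here, its 56 mm length along the lane, slides down by itself; even the third box in a lane still slides 25 mm
- load_right (a point): loading point of the rack's right lane (rack y = -45 mm): on the sloped floor's centre line 45 mm downhill of the gate slot, 82 mm above the bench; axes level, as the rack's. The floor is slick (friction about 0.04), so a box set down here, its 56 mm length along the lane, slides down by itself; even the third box in a lane still slides 25 mm
- stop_blue: blue stop plate, fixed, 56 mm wide, at the low end of one of the lanes (which one varies), square to its floor: that lane is for blue-lidded boxes. Origin on the bench on the lane's centre line, below where the face meets the floor; axes as the rack's. Queued box centres rest at x = -20, -74 and -128 mm, z = 68, 83 and 99 mm, y = 0, tipped 16 degrees with the lane
- stop_yellow: yellow stop plate, fixed, 56 mm wide, at the low end of one of the lanes (which one varies), square to its floor: that lane is for yellow-lidded boxes. Origin on the bench on the lane's centre line, below where the face meets the floor; axes as the rack's. Queued box centres rest at x = -20, -74 and -128 mm, z = 68, 83 and 99 mm, y = 0, tipped 16 degrees with the lane
- gate_handle (a point): centre of the black handle, 14 (x, the panel's normal) x 46 (y) x 22 mm high, on top of the loose gate panel: upright aluminium, 10 x 166 x 65 mm, with a round 10 mm bead along its bottom edge and a groove above the bead; underside 76 mm below this point. About 120 g, the same either way round. Starts clipped home in the rack; pull it straight up with about 3 to 12 N
- stand: fixed wooden stand for the gate panel, 36 x 176 mm: a slot 12 mm wide along its y axis between two rails 130 mm long, flared at the top (46 mm above the bench) to about 25 mm. Origin on the bench under the slot's middle, z up. Parked, the panel's underside rests 6 mm above the bench, its handle's centre 82 mm, panel along y, leaning up to 0.1 rad
- gate_home (a point): where the handle's centre must be, 161 mm above the bench: panel across the rack's high end (its x along rack x, either way round), underside on the sill. Each end runs down a slot with a mouth flared to about 20 mm, 40 mm above the sill; 4 mm play lengthwise each side. Spring clips stop the bead about 15 mm above home; a push of 3 to 12 N springs them aside and they snap over the bead
- bottle: brown glass bottle with black cap, 54 mm across, 105 mm tall, a bystander; origin under its middle
- toe_bone: fossil toe bone 67 x 82 x 30 mm, a bystander lying behind the boxes; origin under its middle
Mind the look-alikes: they are no part of the job. Leave any turquoise look-alike of the part that bears yellow_2_c alone.

How it is judged:
By the outcome, as a careful person would: the job done as asked, in the order asked, and still so for the second after the job is handed in, with the robot touching nothing.
Of blue_1, blue_2, blue_3, yellow_1, yellow_2 only 3 to 5 are there at a start; the rules pass over those that are not, and their reading is None.
At some moment in a run one of blue_1, blue_2, blue_3, yellow_1, yellow_2 may be knocked a few centimetres aside while the robot is not near it.
It also fails if it takes over 210 s, if anything falls off the work surface, if the arm or the gripper's body presses on something with over 40 N, if the wrist force passes 120 N, or if a joint passes its speed limit or range.

### The arm

A 7-joint arm with a two-finger parallel gripper is mounted at the origin on a cart in front of the work surface, level with it; the furniture and walls round the work are solid. World frame = base frame: x ahead of the robot, y to its left, z up, the work surface at z = 0. Lengths are in mm, angles in rad, forces in N, time in s.
With the tool pointing down it reaches from about 425 to 875 mm from the base axis. Payload 8.4 kg.
Tool frame: the origin (TCP) lies at the very end of the fingers, on their centre line; the grasp point (between the pads) lies 19 mm behind it; x points along the fingers, z is the direction in which the jaws open and shut, and the axes are right-handed (so a half turn about x gives the same grasp; the last joint's range is limited). The gripper opens to 85 mm and grips with 20 to 120 N. Pads are 22 mm wide; open, the fingers measure 114 mm over their backs; the gripper's body (76 mm by 85 mm) begins 54 mm behind the grasp point. The pads swing forward as they close: fully open they stand 13 mm farther back than shut.
Start: joints at [-1.348, 0.333, 0.04, 1.465, -0.013, 1.343, -0.059], TCP at [205.579, 616.604, 207.808] pointing down, gripper open.
Joint ranges: [-2.58, 2.58], [-0.38, 2.09], [-1.3, 1.39], [0.25, 2.4], [-1.5, 4.64], [0.08, 2.09], [-2.65, 2.65]. Speed limits (rad/s): [2.22, 2.22, 2.79, 2.79, 3.14, 3.14, 3.14].

### API

Orientations are given as a unit quaternion [x, y, z, w].
In Python, from bench import telemetry, vision, manip gives the robot as it stands. The module is installed in compiled form; this text tells all that it offers.
- The arm moves only by the tool send_rows, never from a script. Its argument "series" is a list of rows, each a list of 5 numbers: the finger opening in mm, from 0 to 85.4, then the shift along the tool's x, y, z in units of 50 mm (1.0 is 50 mm), then the turn about the tool's x in degrees. A call has 1 to 5 rows; each row is the pose to reach, as a shift and turn from the pose commanded when the call began, along the tool's axes at that moment; what a row does not reach only later rows make up. A row lasts 1/8 s, in which the tool goes at most 62.5 mm and 10.7 degrees, less where a joint would pass 70% of its speed; a pose out of reach is approached as far as the arm can. A call with a gripper value outside its range is refused whole. The fingers move at their own pace and stop on an object; "force" is the grip in N (left out, the last holds). Time passes only in rows, so rows that repeat a pose let the fingers close. It gives the time, the measured TCP pose, the force and the opening at its end, in the units of the state.
- telemetry.state(): the state, without advancing time (a new reading comes with each control period).
- vision.capture(name): name is "scene" or "top" or "wrist"; returns a dict with "img" (400x640x3 uint8, blue, green, red), "range_z" (400x640 float32, mm along the optical axis (not along the pixel's ray), 0 where there is no reading), "mtx" (3x3 intrinsics, pixels), "world_from_camera" (4x4, takes a point from camera to world coordinates). Camera axes: x right, y up, looking along -z (the intrinsics and any distortion apply to the point x, -y, -z); pixel columns grow to the right and rows downward; lengths in mm; the calibration is good to about 2 mm. A picture is of the moment at which its call begins.
- manip.close_job(): hands the job in, once; it reports no verdict.
The state is a dict: "time": time; "q": joint angles; "qvel": joint speeds; "joint_torque": joint torques, N m; "eef_pos": TCP position; "eef_rot": TCP orientation; "contact_force": force on the tool from outside, world axes, zero at the start; "torque": the same for the moment, N m; "opening": finger opening in mm.
Only numpy, scipy, OpenCV 4.12 (cv2) and the standard library are available. Lean on these libraries where they do the work, as an engineer would, in place of code of your own. Each camera call takes 0.05 s, during which the arm holds its last target. There are 200 camera calls.

## Working session

There is one attempt and no reset: what is moved stays moved. The work goes in short steps, Python scripts to look and compute and a tool call to move; the robot and the scene stay as the last step left them, time stands still between calls to the robot, and variables do not carry over. Pictures are saved under pics/ and viewed, about 12 in all and at most 16, crops included, and the job is handed in when it is done.

Besides the shell and the picture viewer there is one more tool, called after "Emit:" by a JSON object that holds its "api" and its "payload". send_rows: Moves the arm, as the interface text tells. Its arguments: {"type":"object","properties":{"series":{"type":"array","items":{"type":"array","items":{"type":"number"}}},"force":{"type":"number"}},"required":["series"]}

```bash
mkdir -p pics; cat > h.py <<'E'
import numpy as np, cv2
from bench import telemetry, vision, manip
from scipy.spatial.transform import Rotation as R
def cap(n, save=None):
    c=vision.capture(n)
    if save: cv2.imwrite('pics/'+save,c['img'])
    return c
def pts(c):
    z=c['range_z'].astype(float); h,w=z.shape; K=c['mtx']; T=c['world_from_camera']
    u,v=np.meshgrid(np.arange(w),np.arange(h))
    P=np.stack([(u-K[0,2])/K[0,0]*z,-(v-K[1,2])/K[1,1]*z,-z],-1)
    W=P@T[:3,:3].T+T[:3,3]; W[z==0]=np.nan
    return W
def st():
    s=telemetry.state(); r=R.from_quat(s['eef_rot']).as_matrix()
    print('t',round(s['time'],2),'pos',np.round(s['eef_pos'],1),'F',np.round(s['contact_force'],1),'op',round(s['opening'],1))
    print('axes x',np.round(r[:,0],3),'y',np.round(r[:,1],3),'z',np.round(r[:,2],3)); return s,r
E
python3 - <<'E'
from h import *
st()
for n in ['scene','top']:
    c=cap(n,n+'1.png'); print(n,c['mtx'].round(1).tolist(),c['world_from_camera'].round(2).tolist())
    np.savez(n+'1.npz',**c)
E
```

```text
t 0.0 pos [205.4 616.2 206.9] F [-0.1 -1.1  0. ] op 85.4
axes x [-0.    -0.002 -1.   ] y [-0.949  0.316 -0.   ] z [ 0.316  0.949 -0.002]
scene [[435.9, 0.0, 319.5], [0.0, 435.9, 198.9], [0.0, 0.0, 1.0]] [[0.52, 0.61, -0.6, -150.68], [-0.86, 0.36, -0.37, -577.79], [-0.01, 0.7, 0.71, 975.03], [0.0, 0.0, 0.0, 1.0]]
top [[467.3, 0.0, 317.4], [0.0, 467.3, 203.4], [0.0, 0.0, 1.0]] [[0.04, 0.97, -0.23, 306.48], [-1.0, 0.03, -0.01, -146.37], [-0.0, 0.23, 0.97, 1159.22], [0.0, 0.0, 0.0, 1.0]]
```

View pics/scene1.png

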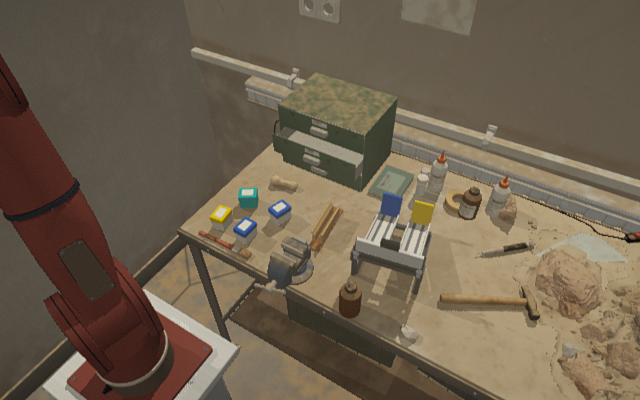

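View pics/top1.png

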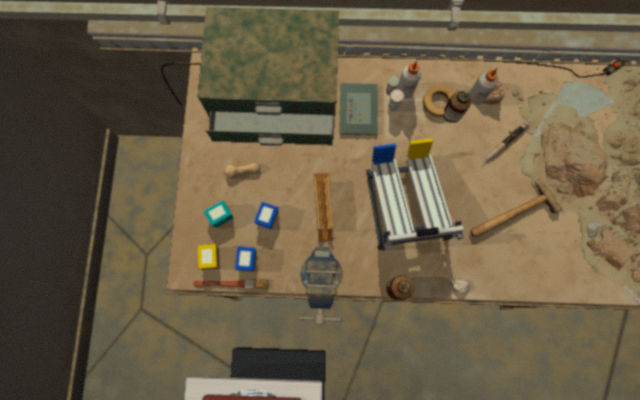

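The scene shows blue-lidded boxes at top-view (267,215) and (246,260), and a yellow one at (207,257). A turquoise look-alike is at (218,213). The rack's gate handle is at (428,232), the blue stop at (384,153, left lane) and the yellow stop at (420,148, right lane). The stand is at (323,207), next to a vise at (320,270). The brown bottle is at (400,288), with another brown bottle at (459,100). The bone is at (242,170).

```bash
python3 - <<'E'
from h import *
for n in ['top','scene']:
    c=dict(np.load(n+'1.npz')); W=pts(c); hsv=cv2.cvtColor(c['img'],cv2.COLOR_BGR2HSV)
    print(n)
    for nm,lo,hi in [('blue',(105,120,60),(125,255,255)),('yel',(22,160,120),(32,255,255)),('turq',(80,120,60),(98,255,255)),('red',(0,150,80),(8,255,255))]:
        m=cv2.inRange(hsv,lo,hi); m=cv2.morphologyEx(m,cv2.MORPH_CLOSE,np.ones((9,9)))
        k,l,s,ce=cv2.connectedComponentsWithStats(m)
        for i in range(1,k):
            if s[i,4]<60: continue
            p=W[l==i]; p=p[~np.isnan(p[:,0])]
            zt=np.percentile(p[:,2],90); q=p[abs(p[:,2]-np.median(p[:,2]))<5]
            r=cv2.minAreaRect(q[:,:2].astype(np.float32)) if len(q)>5 else None
            print(nm,ce[i].round(0),s[i,4],'med',np.median(p,0).round(0),'min',p.min(0).round(0),'max',p.max(0).round(0),r)
    if n=='top':
        for nm,(u,v) in dict(handle=(428,232),handleL=(419,234),handleR=(438,231),gL=(390,238),gR=(455,233),standtop=(322,178),standbot=(324,238),bottle=(401,284),vise=(320,255),bone=(242,170),sl1=(317,176),sl2=(330,176),sb1=(318,240),sb2=(332,240),drawer=(270,140),cab=(270,100)).items(): print(nm,W[v,u].round(0))
img=cv2.imread('pics/top1.png')
cv2.imwrite('pics/c1.png',cv2.resize(img[130:310,190:470],(784,504),interpolation=cv2.INTER_CUBIC))
E
```

```text
top
blue [383. 153.] 337 med [ 693. -292.   77.] min [ 679. -317.   38.] max [ 710. -267.  104.] ((692.4189453125, -293.0573425292969), (5.756936073303223, 47.574275970458984), 8.218481063842773)
blue [266. 215.] 252 med [531. -13.  50.] min [506. -38.  42.] max [565.  14.  56.] ((536.0324096679688, -11.152395248413086), (43.410709381103516, 53.80268096923828), 73.39491271972656)
blue [246. 259.] 239 med [426.  28.  49.] min [401.  10.  39.] max [456.  54.  57.] ((428.41058349609375, 31.754287719726562), (42.691551208496094, 54.45673751831055), 87.9666519165039)
yel [421. 141.] 96 med [ 719. -382.   99.] min [ 710. -428.   -4.] max [ 769. -353.  104.] ((718.6640625, -379.1915283203125), (10.16053581237793, 54.0850944519043), 8.5573091506958)
yel [207. 256.] 279 med [432. 123.  49.] min [402.  99.  -4.] max [469. 162.  55.] ((431.3073425292969, 122.81214904785156), (56.288429260253906, 43.82221221923828), 7.049242973327637)
turq [218. 213.] 285 med [535. 104.  50.] min [506.  75.  37.] max [566. 138.  56.] ((536.9119873046875, 107.21366119384766), (43.20623779296875, 54.92834091186523
[... 2149 characters left out ...]
-76. -75. 256.] max [ 72.  23. 360.] ((-9.241950988769531, -46.06584930419922), (27.694324493408203, 133.43878173828125), 78.00067138671875)
red [ 58. 309.] 295 med [-54.   7. 322.] min [-71. -16. 281.] max [-32.  38. 326.] ((-51.77128601074219, 9.270444869995117), (48.06596374511719, 29.04999351501465), 81.3628921508789)
red [176. 361.] 1538 med [ 51. -78.  13.] min [ -43. -118.    1.] max [113.  63. 232.] ((70.81529235839844, -53.32768249511719), (218.56057739257812, 115.26275634765625), 42.69002914428711)
red [ 83. 377.] 482 med [-87.  87.  13.] min [-113.  -49.    9.] max [-58. 111. 209.] ((-87.21612548828125, 81.69683837890625), (59.44981384277344, 54.20362091064453), 86.65359497070312)
```

View pics/c1.png

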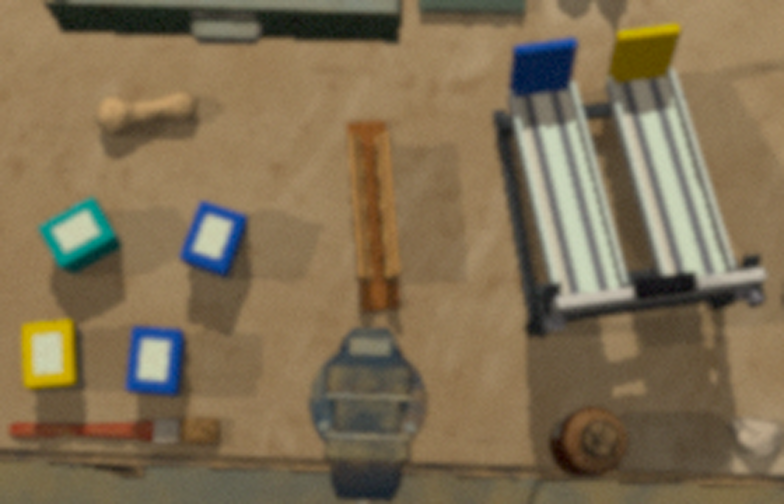

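Emit:
{"api": "send_rows", "payload": {"series": [[85, -0.92, -4.42, -2.38, 0], [85, -0.92, -4.42, -2.38, 0], [85, -0.92, -4.42, -2.38, 0], [85, -0.92, -4.42, -2.38, 0], [85, -0.92, -4.42, -2.38, 0]]}}

```text
time: 0.72
eef_pos: [382.2, 429.6, 254.9]
eef_rot: [-0.411, 0.575, 0.411, 0.576]
contact_force: [0.1, 0.4, 0.0]
opening: 84.8
```

Emit:
{"api": "send_rows", "payload": {"series": [[85, -0.92, -4.42, -2.38, 0], [85, -0.92, -4.42, -2.38, 0], [85, -0.92, -4.42, -2.38, 0], [85, -0.92, -4.42, -2.38, 0], [85, -0.92, -4.42, -2.38, 0]]}}

```text
time: 1.35
eef_pos: [552.6, 246.5, 300.2]
eef_rot: [-0.412, 0.575, 0.411, 0.575]
contact_force: [-0.5, 0.3, 0.7]
opening: 85.2
```

Works as expected. Continue over toward the rack and turn.

Emit:
{"api": "send_rows", "payload": {"series": [[85, -0.27, -0.76, -3.97, 0], [85, -0.27, -0.76, -3.97, 0], [85, -0.27, -0.76, -3.97, 0], [85, -0.27, -0.76, -3.97, 0], [85, -0.27, -0.76, -3.97, 0]]}}

```text
time: 1.98
eef_pos: [522.6, 51.1, 313.3]
eef_rot: [-0.413, 0.574, 0.413, 0.574]
contact_force: [-0.5, 0.9, -0.2]
opening: 85.2
```

Emit:
{"api": "send_rows", "payload": {"series": [[85, -0.27, -0.76, -3.97, 0], [85, -0.27, -0.76, -3.97, 0], [85, -0.27, -0.76, -3.97, 0], [85, -0.27, -0.76, -3.97, 0], [85, -0.27, -0.76, -3.97, 0]]}}

```text
time: 2.6
eef_pos: [496.8, -148.1, 326.5]
eef_rot: [-0.414, 0.574, 0.414, 0.573]
contact_force: [-0.1, 0.9, -0.6]
opening: 85.1
```

Emit:
{"api": "send_rows", "payload": {"series": [[85, -0.27, -0.76, -3.97, 0], [85, -0.27, -0.76, -3.97, 0], [85, -0.27, -0.76, -3.97, 0], [85, -0.27, -0.76, -3.97, 0], [85, -0.27, -0.76, -3.97, 0]]}}

```text
time: 3.22
eef_pos: [470.9, -348.3, 339.4]
eef_rot: [-0.413, 0.574, 0.414, 0.573]
contact_force: [0.2, 0.9, 0.3]
opening: 85.2
```

Emit:
{"api": "send_rows", "payload": {"series": [[60, 0, 0, 0, 10], [60, 0, 0, 0, 20], [60, 0, 0, 0, 30], [60, 0, 0, 0, 31], [60, 0, 0, 0, 31]]}}

```text
time: 3.85
eef_pos: [470.5, -348.1, 340.1]
eef_rot: [-0.247, 0.662, 0.247, 0.663]
contact_force: [-0.3, -0.6, -0.1]
opening: 59.9
```

Emit:
{"api": "send_rows", "payload": {"series": [[60, 0, 0, 0, 10], [60, 0, 0, 0, 20], [60, 0, 0, 0, 30], [60, 0, 0, 0, 31], [60, 0, 0, 0, 31]]}}

```text
time: 4.47
eef_pos: [469.6, -349.6, 340.3]
eef_rot: [-0.061, 0.705, 0.061, 0.704]
contact_force: [-0.1, 0.5, -0.0]
opening: 60.1
```

```bash
cat >> h.py <<'E'
def plan(tgt,az=None):
    "shift in units along tool axes to reach tgt; turn to bring tool z to azimuth az (deg)"
    s,r=st(); d=np.array(tgt)-s['eef_pos']; print('shift',(r.T@d/50).round(3),'dist',np.linalg.norm(d).round(0))
    a=np.degrees(np.arctan2(r[1,2],r[0,2])); print('az',a.round(1))
    if az is not None: print('turn',round(a-az,1))
E
python3 - <<'E'
from h import *
st(); c=cap('wrist','w1.png'); print(c['world_from_camera'].round(2).tolist()); np.savez('w1.npz',**c)
E
```

```text
t 4.47 pos [ 469.6 -349.6  340.3] F [-0.1  0.5 -0. ] op 60.1
axes x [-0.  0. -1.] y [-0.171  0.985  0.   ] z [ 0.985  0.171 -0.   ]
[[0.99, -0.16, -0.05, 455.22], [0.17, 0.94, 0.31, -270.18], [0.0, -0.31, 0.95, 506.69], [0.0, 0.0, 0.0, 1.0]]
```

View pics/w1.png

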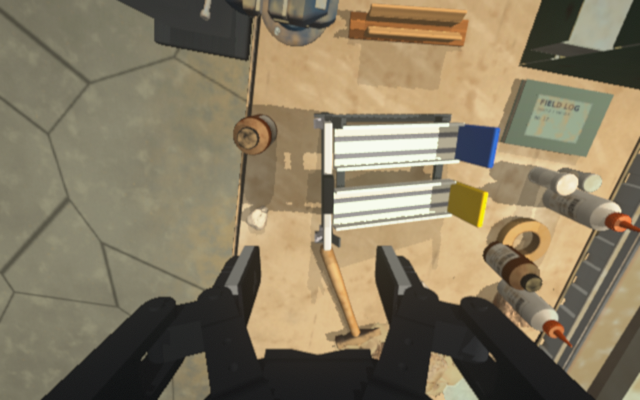

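The wrist view shows the gate at column ~328 (rows 120–248), its black handle around row 197, and the lanes to its right. The stand is at (408,22) and the bottle at (255,133).

```bash
python3 - <<'E'
from h import *
def rect(p,l): 
    r=cv2.minAreaRect(p[:,:2].astype(np.float32)); print(l,len(p),'c',np.round(r[0],1),'sz',np.round(r[1],1),'ang',round(r[2],1),'z',np.median(p[:,2]).round(1))
for n in ['w1','top1','scene1']:
    c=dict(np.load(n+'.npz')); W=pts(c); g=c['img'].astype(int).sum(-1)
    m=(abs(W[...,0]-485)<45)&(abs(W[...,1]+376)<105)
    hd=m&(W[...,2]>164)&(W[...,2]<182); pn=m&(W[...,2]>142)&(W[...,2]<157)
    print(n)
    rect(W[hd],'handle')
    rect(W[pn],'panel')
    p=W[pn][:,:2]; q=p-p.mean(0); v=np.linalg.svd(q,full_matrices=False)[2][0]; print('panel dir',np.degrees(np.arctan2(v[1],v[0])).round(1),'mean',p.mean(0).round(1))
    s=(abs(W[...,0]-565)<110)&(abs(W[...,1]+152)<40)&(W[...,2]>36)&(W[...,2]<56)
    if s.sum()>20: 
        rect(W[s],'rails'); p=W[s][:,:2]; v=np.linalg.svd(p-p.mean(0),full_matrices=False)[2][0]; print('dir',np.degrees(np.arctan2(v[1],v[0])).round(1),p.mean(0).round(1))
    b=(abs(W[...,0]-565)<130)&(abs(W[...,1]+152)<35)&(W[...,2]>12)&(W[...,2]<30)
    if b.sum()>20: rect(W[b],'standlow')
    b=(abs(W[...,0]-378)<60)&(abs(W[...,1]+329)<50)&(W[...,2]>30)
    if b.sum()>5: rect(W[b],'bottle')
    vz=(abs(W[...,0]-420)<90)&(abs(W[...,1]+146)<70)&(W[...,2]>30)
    if vz.sum()>20: print('vise max',W[vz].max(0),'min',W[vz].min(0))
    if n=='w1':
      for v_ in (14,22,30,38): print([(u,W[v_,u].round(0).tolist()) for u in (352,380,410,440,462)])
E
```

```text
w1
handle 446 c [ 485.5 -375.7] sz [13.2 45.5] ang 10.4 z 172.1
panel 705 c [ 485.  -375.9] sz [ 12.1 165.5] ang 9.3 z 150.3
panel dir 99.8 mean [ 484.1 -367.7]
rails 2003 c [ 544.9 -152.4] sz [182.3  37.3] ang 6.3 z 46.6
dir 5.7 [ 563.7 -147.9]
standlow 586 c [ 533.7 -156.1] sz [202.9  32. ] ang 8.1 z 20.5
bottle 13516 c [ 391.2 -343.2] sz [52.2 95.9] ang 65.2 z 426.4
vise max [ 509.92171403 -138.68306624  103.04796892] min [ 330.03971412 -185.17833913   30.13591497]
[(352, [485.0, -145.0, 7.0]), (380, [521.0, -146.0, 40.0]), (410, [561.0, -140.0, 42.0]), (440, [601.0, -134.0, 44.0]), (462, [628.0, -130.0, 49.0])]
[(352, [487.0, -155.0, 7.0]), (380, [528.0, -148.0, 9.0]), (410, [568.0, -144.0, 21.0]), (440, [607.0, -139.0, 32.0]), (462, [648.0, -127.0, 6.0])]
[(352, [489.0, -165.0, 7.0]), (380, [525.0, -167.0, 46.0]), (410, [567.0, -158.0, 40.0]), (440, [619.0, -143.0, 6.0]), (462, [650.0, -137.0, 8.0])]
[(352, [492.0, -176.0, 7.0]), (380, [nan, nan, nan]), (410, [573.0, -165.0, 25.0]), (440, [608.0, -163.0, 49.0]), (462, [655.0, -147.0, 6.0])]
top1
handle 143 c [ 487.6 -375.6] sz [
[... 211 characters left out ...]

standlow 26 c [ 522.1 -136.6] sz [187.2  64.2] ang 10.9 z 20.1
bottle 509 c [ 371.8 -334.6] sz [51.6 51.9] ang 0.7 z 86.5
vise max [ 509.81766502 -115.49617687  105.51888518] min [ 330.12427696 -185.1933801    30.39895726]
scene1
handle 123 c [ 486.3 -376.7] sz [16.6 45.6] ang 12.7 z 172.2
panel 331 c [ 486.3 -376.9] sz [ 14.5 164.7] ang 9.8 z 149.8
panel dir -80.0 mean [ 484.4 -378.8]
rails 307 c [ 547.3 -152.5] sz [182.7  38.8] ang 6.0 z 45.8
dir -173.5 [ 566.1 -148.4]
standlow 188 c [ 541.9 -154.6] sz [217.6  31.7] ang 6.6 z 20.8
bottle 598 c [ 367.7 -338. ] sz [46.6 53.1] ang 26.2 z 83.8
vise max [ 509.95735338 -116.28917712  104.8203429 ] min [ 330.15988444 -186.77732067   30.14728829]
```

Emit:
{"api": "send_rows", "payload": {"series": [[45, 0, -0.58, 0.23, 0], [45, 1, -0.58, 0.23, 0], [45, 2, -0.58, 0.23, 0], [45, 2.4, -0.58, 0.23, 0], [45, 2.6, -0.58, 0.23, 0]], "force": 60}}

```text
time: 5.15
eef_pos: [485.7, -376.6, 210.3]
eef_rot: [-0.059, 0.705, 0.059, 0.705]
contact_force: [0.7, -0.6, 0.1]
opening: 44.9
```

Emit:
{"api": "send_rows", "payload": {"series": [[45, 0.5, 0, 0, 0], [45, 1, 0, 0, 0], [45, 1.2, 0, 0, 0], [45, 1.3, 0, 0, 0], [45, 1.34, 0, 0, 0]]}}

```text
time: 5.78
eef_pos: [486.0, -377.1, 144.2]
eef_rot: [-0.059, 0.704, 0.059, 0.705]
contact_force: [0.3, -0.6, 0.2]
opening: 45.0
```

```bash
python3 - <<'E'
from h import *
plan([486,-376,142],9.8)
E
```

```text
t 5.78 pos [ 486.  -377.1  144.2] F [ 0.3 -0.6  0.2] op 45.0
axes x [ 0.001 -0.001 -1.   ] y [-0.166  0.986 -0.001] z [0.986 0.166 0.001]
shift [0.043 0.021 0.004] dist 2.0
az 9.6
turn -0.2
```

Close on the handle, then pull straight up gently.

Emit:
{"api": "send_rows", "payload": {"series": [[30, 0.03, 0.02, 0, 0], [0, 0.03, 0.02, 0, 0], [0, 0.03, 0.02, 0, 0], [0, 0.03, 0.02, 0, 0], [0, 0.03, 0.02, 0, 0]], "force": 70}}

```text
time: 6.4
eef_pos: [485.7, -375.8, 142.4]
eef_rot: [-0.059, 0.704, 0.059, 0.705]
contact_force: [0.1, 0.8, 6.1]
opening: 10.9
```

Emit:
{"api": "send_rows", "payload": {"series": [[0, 0, 0, 0, 0], [0, -0.1, 0, 0, 0], [0, -0.2, 0, 0, 0], [0, -0.3, 0, 0, 0], [0, -0.4, 0, 0, 0]]}}

```text
time: 7.02
eef_pos: [485.4, -376.1, 162.6]
eef_rot: [-0.059, 0.705, 0.059, 0.705]
contact_force: [-0.4, -0.9, -0.5]
opening: 11.1
```

Emit:
{"api": "send_rows", "payload": {"series": [[0, -0.1, 0, 0, 0], [0, -0.2, 0, 0, 0], [0, -0.4, 0, 0, 0], [0, -0.7, 0, 0, 0], [0, -1.0, 0, 0, 0]]}}

```text
time: 7.65
eef_pos: [485.5, -375.8, 213.2]
eef_rot: [-0.059, 0.704, 0.059, 0.705]
contact_force: [0.4, -0.4, -1.3]
opening: 11.1
```

Emit:
{"api": "send_rows", "payload": {"series": [[0, -0.5, 0, 0, 0], [0, -1, 0, 0, 0], [0, -1.5, 0, 0, 0], [0, -1.5, 0, 0, 0], [0, -1.5, 0, 0, 0]]}}

```text
time: 8.28
eef_pos: [485.3, -375.5, 286.4]
eef_rot: [-0.059, 0.705, 0.059, 0.705]
contact_force: [0.3, 0.4, -1.9]
opening: 11.3
```

```bash
python3 - <<'E'
from h import *
c=cap('wrist','w2.png'); np.savez('w2.npz',**c)
plan([565,-150,215],-85)
E
```

```text
t 8.32 pos [ 485.2 -375.3  286.1] F [-0.5 -0.4 -0.4] op 10.9
axes x [-0.001  0.001 -1.   ] y [-0.166  0.986  0.001] z [ 0.986  0.166 -0.001]
shift [1.423 4.177 2.325] dist 249.0
az 9.6
turn 94.6
```

View pics/w2.png

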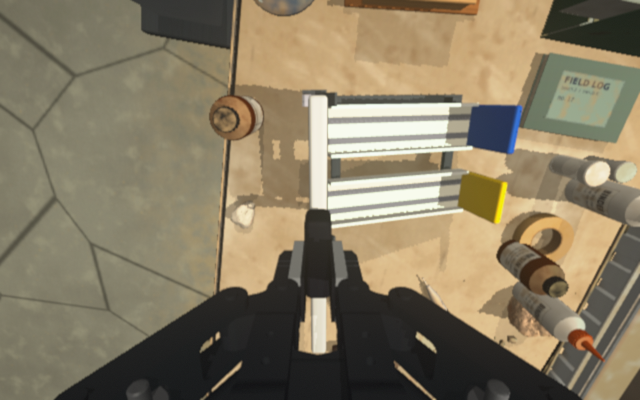

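Emit:
{"api": "send_rows", "payload": {"series": [[0, 0, 0.8, 0.6, 0], [0, 0, 1.6, 1.3, 0], [0, 0, 2.41, 1.93, 0], [0, 0, 2.41, 1.93, 0], [0, 0, 2.41, 1.93, 0]]}}

```text
time: 8.95
eef_pos: [560.0, -240.9, 286.1]
eef_rot: [-0.059, 0.705, 0.059, 0.704]
contact_force: [-0.4, -1.5, -1.8]
opening: 11.1
```

Emit:
{"api": "send_rows", "payload": {"series": [[0, 0, 0, 0, 10], [0, 0, 0, 0, 20], [0, 0, 0, 0, 30], [0, 0, 0, 0, 40], [0, 0, 0, 0, 48]]}}

```text
time: 9.57
eef_pos: [559.4, -242.6, 286.7]
eef_rot: [0.235, 0.667, -0.236, 0.667]
contact_force: [0.4, -0.1, -1.5]
opening: 11.2
```

Emit:
{"api": "send_rows", "payload": {"series": [[0, 0, 0, 0, 10], [0, 0, 0, 0, 20], [0, 0, 0, 0, 30], [0, 0, 0, 0, 40], [0, 0, 0, 0, 47]]}}

```text
time: 10.2
eef_pos: [559.4, -242.6, 286.7]
eef_rot: [0.482, 0.518, -0.482, 0.518]
contact_force: [0.4, 0.1, -1.7]
opening: 11.3
```

```bash
python3 - <<'E'
from h import *
c=cap('wrist','w3.png'); np.savez('w3.npz',**c)
st()
W=pts(c)
g=c['img'].copy(); 
a=(abs(W[...,0]-565)<115)&(abs(W[...,1]+150)<45)&(W[...,2]>38)&(W[...,2]<54)
b=(abs(W[...,0]-565)<115)&(abs(W[...,1]+150)<45)&(W[...,2]>2.5)&(W[...,2]<14)
g[a]=(0,255,0); g[b]=(0,0,255)
cv2.imwrite('pics/w3m.png',np.vstack([g[:300]]))
E
```

```text
t 10.25 pos [ 559.5 -242.5  286.7] F [-0.1 -0.5 -0.9] op 11.1
axes x [-0. -0. -1.] y [ 0.998  0.067 -0.   ] z [ 0.067 -0.998  0.   ]
```

View pics/w3m.png

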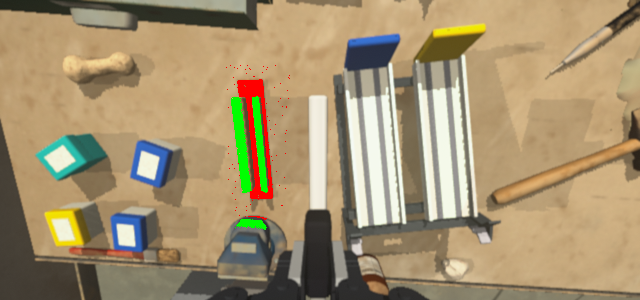

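The picture shows the stand's two rails (green, around (240,145) and (258,143)) with the slot between them, and the vise below at (250,245). The held panel is at column 318. I'll fit the two rails next.

```bash
python3 - <<'E'
from h import *
for n in ('w3','w1'):
    c=dict(np.load(n+'.npz')); W=pts(c)
    m=(abs(W[...,0]-570)<105)&(abs(W[...,1]+150)<30)
    if n=='w3': m[:, 300:]=0
    a=m&(W[...,2]>40)&(W[...,2]<52)&(W[...,0]>490); b=m&(W[...,2]>2.5)&(W[...,2]<14)
    k,l,s,ce=cv2.connectedComponentsWithStats(a.astype(np.uint8))
    for i in range(1,k):
        if s[i,4]<80: continue
        p=W[l==i]; r=cv2.minAreaRect(p[:,:2].astype(np.float32)); print(n,'rail',s[i,4],'c',np.round(r[0],1),np.round(r[1],1),round(r[2],1),'z',np.median(p[:,2]).round(1),'xrange',np.percentile(p[:,0],[1,99]).round(0))
        f=np.polyfit(p[:,0],p[:,1],1); print('  slope deg',np.degrees(np.arctan(f[0])).round(2),'y@565',np.polyval(f,565).round(1))
    bb=cv2.morphologyEx(b.astype(np.uint8),cv2.MORPH_OPEN,np.ones((3,3)))>0
    p=W[bb]; print(n,'base xr',np.percentile(p[:,0],[1,99]).round(0)); r=cv2.minAreaRect(p[:,:2].astype(np.float32)); print(np.round(r[0],1),np.round(r[1],1),round(r[2],1))
E
```

```text
w3 rail 830 c [ 569.5 -135.9] [129.   11.7] 6.2 z 46.2 xrange [507. 633.]
  slope deg 6.09 y@565 -136.3
w3 rail 612 c [ 572.3 -161.6] [129.1  10.9] 6.3 z 47.7 xrange [510. 635.]
  slope deg 6.2 y@565 -163.1
w3 base xr [485. 657.]
[ 570.8 -148.9] [175.2  36.4] 6.5
w1 rail 982 c [ 569.6 -136.8] [129.6  11.7] 6.3 z 46.5 xrange [506. 632.]
  slope deg 6.12 y@565 -137.4
w1 rail 662 c [ 572.5 -162.5] [129.2  10.8] 6.1 z 47.7 xrange [509. 635.]
  slope deg 6.16 y@565 -164.2
w1 base xr [484. 657.]
[ 570.8 -149.9] [175.4  36. ] 6.1
```

Emit:
{"api": "send_rows", "payload": {"series": [[0, 0, 0.2, -1, -1], [0, 0, 0.35, -1.85, -2.4], [0, 1, 0.35, -1.85, -2.4], [0, 2, 0.35, -1.85, -2.4], [0, 2.6, 0.35, -1.85, -2.4]]}}

```text
time: 10.88
eef_pos: [569.1, -147.9, 154.6]
eef_rot: [0.468, 0.53, -0.469, 0.529]
contact_force: [-0.2, -0.1, -0.7]
opening: 11.0
```

```bash
python3 - <<'E'
from h import *
plan([571,-149.3,115],-83.8)
E
```

```text
t 10.88 pos [ 569.1 -147.9  154.6] F [-0.2 -0.1 -0.7] op 11.0
axes x [-0.002  0.    -1.   ] y [ 0.993  0.122 -0.002] z [ 0.122 -0.993 -0.001]
shift [0.791 0.036 0.032] dist 40.0
az -83.0
turn 0.8
```

Emit:
{"api": "send_rows", "payload": {"series": [[0, 0.3, 0.04, 0.03, 0.8], [0, 0.6, 0.04, 0.03, 0.8], [0, 0.8, 0.04, 0.03, 0.8], [0, 0.8, 0.04, 0.03, 0.8], [0, 0.8, 0.04, 0.03, 0.8]]}}

```text
time: 11.5
eef_pos: [573.2, -148.7, 117.5]
eef_rot: [0.473, 0.526, -0.472, 0.526]
contact_force: [0.5, -0.4, -0.8]
opening: 11.2
```

Emit:
{"api": "send_rows", "payload": {"series": [[0, 0.25, 0, 0, 0], [0, 0.5, 0, 0, 0], [0, 0.7, 0, 0, 0], [0, 0.8, 0, 0, 0], [0, 0.85, 0, 0, 0]]}}

```text
time: 12.12
eef_pos: [572.7, -148.5, 74.0]
eef_rot: [0.472, 0.526, -0.473, 0.526]
contact_force: [-0.1, 0.3, -0.9]
opening: 11.2
```

Emit:
{"api": "send_rows", "payload": {"series": [[0, 0.05, 0, 0, 0], [0, 0.1, 0, 0, 0], [0, 0.14, 0, 0, 0], [0, 0.17, 0, 0, 0], [0, 0.17, 0, 0, 0]]}}

```text
time: 12.75
eef_pos: [572.8, -148.4, 65.8]
eef_rot: [0.472, 0.526, -0.472, 0.526]
contact_force: [0.5, -0.5, -2.4]
opening: 11.3
```

```bash
python3 - <<'E'
from h import *
plan([571,-149.3,63.4],-83.8)
E
```

```text
t 12.75 pos [ 572.8 -148.4   65.8] F [ 0.5 -0.5 -2.4] op 11.3
axes x [-0. -0. -1.] y [ 0.994  0.107 -0.   ] z [ 0.107 -0.994  0.   ]
shift [ 0.047 -0.037  0.013] dist 3.0
az -83.8
turn -0.0
```

Emit:
{"api": "send_rows", "payload": {"series": [[0, 0.03, -0.02, 0, 0], [0, 0.05, -0.02, 0.01, 0], [35, 0.05, -0.02, 0.01, 0], [35, 0.05, -0.02, 0.01, 0], [35, 0.05, -0.02, 0.01, 0]]}}

```text
time: 13.38
eef_pos: [571.9, -149.0, 63.4]
eef_rot: [0.472, 0.526, -0.472, 0.526]
contact_force: [-0.1, 0.3, -0.2]
opening: 35.5
```

Emit:
{"api": "send_rows", "payload": {"series": [[35, -0.3, 0, 0, 0], [35, -1, 0, 0, 0], [35, -2, 0, 0, 0], [35, -3, 0, 0, 0], [35, -4, 0, 0, 0]]}}

```text
time: 14.0
eef_pos: [571.6, -149.4, 266.0]
eef_rot: [0.473, 0.526, -0.472, 0.526]
contact_force: [1.1, -0.3, -0.0]
opening: 34.9
```

```bash
cat > look.py <<'E'
from h import *
import sys
def boxes(n='wrist'):
    c=cap(n); W=pts(c); hsv=cv2.cvtColor(c['img'],cv2.COLOR_BGR2HSV)
    for nm,lo,hi in [('blue',(105,120,50),(125,255,255)),('yel',(22,140,100),(34,255,255)),('turq',(78,120,50),(98,255,255))]:
        m=cv2.morphologyEx(cv2.inRange(hsv,lo,hi),cv2.MORPH_CLOSE,np.ones((13,13)))
        k,l,s,ce=cv2.connectedComponentsWithStats(m)
        for i in range(1,k):
            if s[i,4]<150: continue
            p=W[l==i]; p=p[~np.isnan(p[:,0])]
            t=p[abs(p[:,2]-np.median(p[:,2]))<4]
            r=cv2.minAreaRect(t[:,:2].astype(np.float32))
            bx=cv2.boxPoints(r); e1,e2=bx[1]-bx[0],bx[2]-bx[1]; L=e1 if np.hypot(*e1)>np.hypot(*e2) else e2
            a=(np.degrees(np.arctan2(L[1],L[0]))+90)%180-90
            print(n,nm,'px',ce[i].round(0),'c',np.round(r[0],1),'sz',np.round(r[1],0),'long az',a.round(1),'z',np.median(p[:,2]).round(1))
    return c,W
E
python3 - <<'E'
from look import *
st(); boxes('top'); c,W=boxes('scene'); cv2.imwrite('pics/s2.png',cv2.resize(c['img'][120:330,170:470],(780,546)))
E
```

```text
t 14.0 pos [ 571.6 -149.4  266. ] F [ 1.1 -0.3 -0. ] op 34.9
axes x [ 0.001 -0.    -1.   ] y [0.994 0.107 0.001] z [ 0.107 -0.994  0.   ]
top blue px [383. 153.] c [ 693.4 -292.8] sz [ 9. 48.] long az -81.4 z 78.0
top yel px [419. 148.] c [ 708.5 -380.1] sz [ 7. 52.] long az -83.0 z 77.2
scene blue px [279. 208.] c [534.9 -12.5] sz [43. 53.] long az -19.8 z 50.8
scene blue px [244. 226.] c [426.9  30.2] sz [45. 53.] long az -1.9 z 51.0
scene yel px [422. 212.] c [ 706.9 -384.1] sz [ 9. 52.] long az -76.3 z 73.7
scene yel px [221. 214.] c [430.6 120.6] sz [57. 44.] long az 4.9 z 50.4
scene turq px [248. 197.] c [536.8 105.1] sz [43. 55.] long az -58.1 z 47.9
```

View pics/s2.png

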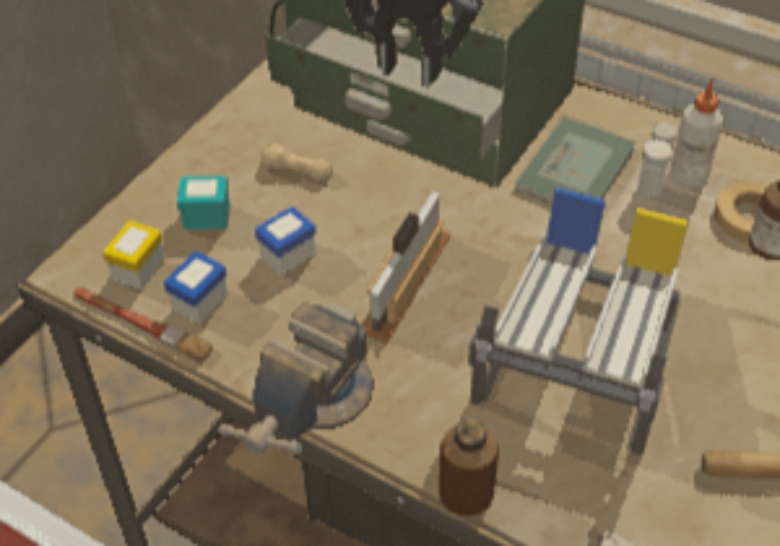

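Emit:
{"api": "send_rows", "payload": {"series": [[68, 0, -0.15, -1, 6], [68, 0.3, -0.3, -2, 14], [68, 0.8, -0.42, -2.81, 23.2], [68, 1.3, -0.42, -2.81, 23.2], [68, 1.3, -0.42, -2.81, 23.2]], "force": 40}}

```text
time: 14.72
eef_pos: [534.7, -11.2, 197.5]
eef_rot: [-0.568, -0.421, 0.569, -0.42]
contact_force: [0.3, -0.2, 0.2]
opening: 68.3
```

```bash
python3 - <<'E'
from look import *
boxes('wrist'); plan([535.5,-12,22],-107)
E
```

```text
wrist blue px [317. 172.] c [536.5 -10.1] sz [42. 54.] long az -16.6 z 50.3
wrist blue px [308. 264.] c [428.8  33.1] sz [43. 54.] long az -2.1 z 50.2
wrist yel px [255. 290.] c [414.2 105.6] sz [18. 36.] long az -34.5 z 49.9
wrist turq px [221. 197.] c [537.4 107.9] sz [42. 54.] long az -57.3 z 50.1
t 14.78 pos [535.5 -12.3 198.6] F [ 0.1 -0.  -0.3] op 67.6
axes x [-0.001 -0.    -1.   ] y [ 0.956 -0.294 -0.001] z [-0.294 -0.956  0.001]
shift [ 3.533e+00 -1.000e-03 -7.000e-03] dist 177.0
az -107.1
turn -0.1
```

Emit:
{"api": "send_rows", "payload": {"series": [[68, 1, 0, -0.02, 0], [68, 2, 0, -0.02, 0], [68, 3, 0, -0.02, 0], [68, 3.4, 0, -0.02, 0], [68, 3.53, 0, -0.02, 0]]}}

```text
time: 15.4
eef_pos: [536.8, -11.7, 22.4]
eef_rot: [-0.569, -0.42, 0.569, -0.42]
contact_force: [-0.3, 0.0, 0.2]
opening: 68.0
```

Emit:
{"api": "send_rows", "payload": {"series": [[30, 0, 0, 0, 0], [30, 0, 0, 0, 0], [30, 0, 0, 0, 0], [30, 0, 0, 0, 0], [30, 0, 0, 0, 0]]}}

```text
time: 16.02
eef_pos: [537.5, -10.9, 23.8]
eef_rot: [0.569, 0.42, -0.568, 0.421]
contact_force: [-1.6, -1.2, 6.5]
opening: 41.0
```

Emit:
{"api": "send_rows", "payload": {"series": [[30, -0.3, 0, 0, 0], [30, -1, 0, 0, 0], [30, -2, 0, 0, 0], [30, -3, 0, 0, 0], [30, -3.8, 0, 0, 0]]}}

```text
time: 16.65
eef_pos: [536.6, -11.2, 214.9]
eef_rot: [0.569, 0.42, -0.568, 0.42]
contact_force: [0.3, 1.1, -1.0]
opening: 40.6
```

```bash
python3 - <<'E'
from look import *
plan([522.7,-324,200],-80.2)
c=dict(np.load('w1.npz')); W=pts(c)
# rack check: lane surfaces, in rack frame
o=np.array([486,-376]); t=np.radians(9.8); Rx=np.array([np.cos(t),np.sin(t)]); Ry=np.array([-np.sin(t),np.cos(t)])
X=(W[...,:2]-o)@Rx; Y=(W[...,:2]-o)@Ry; H=W[...,2]-(95-X*np.tan(np.radians(16)))
for x0 in (35,100,170):
    s=(abs(X-x0)<6)&(abs(Y)<100)
    b=np.round(Y[s]/4).astype(int); print(x0,[(int(k*4),int(np.median(H[s][b==k]))) for k in np.unique(b)])
E
```

```text
t 16.65 pos [536.6 -11.2 214.9] F [ 0.3  1.1 -1. ] op 40.6
axes x [ 0.002  0.001 -1.   ] y [ 0.956 -0.294  0.001] z [-0.294 -0.956 -0.001]
shift [0.293 1.573 6.062] dist 313.0
az -107.1
turn -26.9
35 [(-76, 13), (-72, 7), (-68, 0), (-64, 0), (-60, 0), (-56, 0), (-52, 0), (-48, 0), (-44, 0), (-40, 0), (-36, 0), (-32, 0), (-28, 0), (-24, 0), (-20, -34), (-16, 4), (-12, -83), (-8, -83), (16, 342), (20, 345), (24, 340), (28, 339), (32, 340), (36, 336), (40, 348), (44, 338), (48, 0), (52, 0), (56, 0), (60, 0), (64, 0), (68, 0), (72, 12), (76, 5), (80, -78), (84, -78), (88, -84), (92, -84), (96, -84), (100, -84)]
100 [(-76, 12), (-72, 9), (-68, 0), (-64, 0), (-60, 0), (-56, 0), (-52, 0), (-48, 0), (-44, 0), (-40, 0), (-36, 0), (-32, 0), (-28, 0), (-24, -32), (-20, -65), (-16, 2), (-12, -65), (-8, -65), (-4, -65), (16, 12), (20, 3), (24, 0), (28, 0), (32, 0), (36, 0), (40, 0), (44, 0), (48, 0), (52, 0), (56, 1), (60, 0), (64, 0), (68, 0), (72, -64), (76, -56), (80, -59), (84, -59), (88, -65), (92, -65), (96, -65), (100, -64)]
170 [(-76, 13), (-72, 9), (-68, 0), (-64, 0), (-60, 0), (-56, 1), (-52, 0), (-48, 0), (-44, 0), (-40, 0), (-36, 0), (-32, 0), (-28, 0), (-24, -44), (-20, -46), (-16, 4), (-12, -45), (-8, -46), (-4, -45), (0, -45), (16, 12), (20, 5), (24, 0), (28, 0), (32, 0), (36, 0), (40, 0), (44, 0), (48, 0), (52, 0), (56, 0), (60, 0), (64, 0), (68, 0), (72, 11), (76, -37), (80, -39), (84, -39), (88, -46), (92, -45), (96, -45), (100, -45)]
```

Emit:
{"api": "send_rows", "payload": {"series": [[30, 0, 0.25, 1, 0], [30, 0, 0.55, 2.1, 0], [30, 0, 0.83, 3.2, 0], [30, 0.1, 1.09, 4.2, 0], [30, 0.2, 1.25, 4.8, 0]]}}

```text
time: 17.27
eef_pos: [524.8, -261.7, 203.5]
eef_rot: [0.569, 0.419, -0.569, 0.42]
contact_force: [0.2, -0.1, -2.1]
opening: 41.1
```

Emit:
{"api": "send_rows", "payload": {"series": [[30, 0, 0.16, 0.6, -7], [30, 0, 0.33, 1.26, -16], [30, 0, 0.33, 1.26, -25], [30, 0.5, 0.33, 1.26, -26.9], [30, 1, 0.33, 1.26, -26.9]]}}

```text
time: 17.9
eef_pos: [523.3, -324.0, 153.3]
eef_rot: [0.455, 0.54, -0.455, 0.542]
contact_force: [-0.4, 0.3, -1.0]
opening: 40.7
```

```bash
python3 - <<'E'
from look import *
plan([522.7,-324,116],-80.2)
E
```

```text
t 17.9 pos [ 523.3 -324.   153.3] F [-0.4  0.3 -1. ] op 40.7
axes x [ 0.002 -0.001 -1.   ] y [0.985 0.171 0.002] z [ 0.171 -0.985  0.001]
shift [ 0.745 -0.013 -0.003] dist 37.0
az -80.1
turn 0.1
```

Emit:
{"api": "send_rows", "payload": {"series": [[30, 0.4, 0, 0, 0], [30, 0.6, 0, 0, 0], [30, 0.7, 0, 0, 0], [30, 0.75, 0, 0, 0], [30, 0.78, 0, 0, 0]]}}

```text
time: 18.52
eef_pos: [523.7, -323.8, 113.6]
eef_rot: [0.455, 0.541, -0.455, 0.542]
contact_force: [1.6, 0.7, 4.7]
opening: 40.9
```

Emit:
{"api": "send_rows", "payload": {"series": [[58, 0, 0, 0, 0], [58, 0, 0, 0, 0], [58, 0, 0, 0, 0], [58, 0, 0, 0, 0], [58, 0, 0, 0, 0]]}}

```text
time: 19.15
eef_pos: [522.9, -323.6, 112.9]
eef_rot: [0.455, 0.541, -0.455, 0.541]
contact_force: [-0.4, -0.2, -0.0]
opening: 58.2
```

Emit:
{"api": "send_rows", "payload": {"series": [[58, -0.5, 0, 0, 0], [58, -1, 0, 0, 0], [58, -1.5, 0, 0, 0], [58, -2.1, 0, 0, 0], [58, -2.1, 0, 0, 0]]}}

```text
time: 19.77
eef_pos: [523.7, -324.4, 220.0]
eef_rot: [0.456, 0.54, -0.455, 0.542]
contact_force: [0.8, -0.0, -0.8]
opening: 58.1
```

```bash
python3 - <<'E'
from look import *
c,_=boxes('top'); c,_=boxes('scene');cv2.imwrite('pics/s3.png',cv2.resize(c['img'][120:330,170:470],(780,546)))
st()
E
```

```text
top blue px [382. 153.] c [ 677.5 -295. ] sz [43. 47.] long az -78.4 z 89.9
top blue px [245. 258.] c [428.2  31.4] sz [43. 54.] long az -1.9 z 50.2
top yel px [207. 256.] c [431.1 122.7] sz [57. 44.] long az 5.7 z 49.5
top turq px [218. 214.] c [537.4 107.1] sz [43. 54.] long az -56.5 z 49.6
scene blue px [390. 204.] c [ 668.7 -296.7] sz [66. 48.] long az 4.2 z 96.2
scene blue px [244. 226.] c [427.2  31.1] sz [43. 55.] long az -4.0 z 50.9
scene yel px [422. 212.] c [ 707.9 -384.5] sz [11. 53.] long az -79.6 z 73.4
scene yel px [221. 214.] c [431.1 121.5] sz [57. 46.] long az 8.4 z 50.3
scene turq px [248. 197.] c [536.5 105. ] sz [45. 52.] long az -53.0 z 47.3
t 19.88 pos [ 522.9 -323.4  217.6] F [ 0.1 -0.4  0.7] op 58.2
axes x [ 0.  0. -1.] y [0.985 0.171 0.   ] z [ 0.171 -0.985 -0.   ]
```

View pics/s3.png

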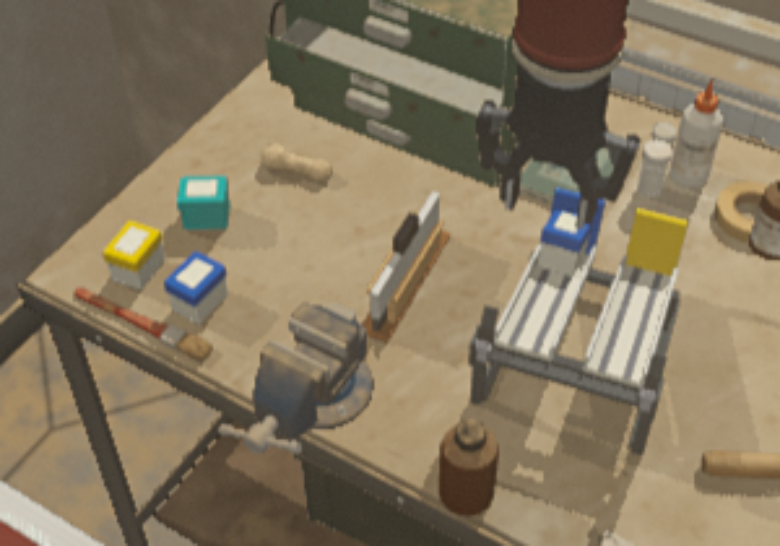

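The first blue box rests against the blue stop, and everything else is undisturbed. Next is the second blue box.

Emit:
{"api": "send_rows", "payload": {"series": [[68, 0, -0.1, -1.1, 0], [68, 0, -0.2, -2.2, 0], [68, 0, -0.3, -3.3, 0], [68, 0, -0.35, -4.3, 0], [68, 0, -0.4, -4.6, 0]]}}

```text
time: 20.5
eef_pos: [462.9, -96.3, 217.0]
eef_rot: [0.454, 0.543, -0.453, 0.542]
contact_force: [0.1, -1.0, -0.2]
opening: 68.0
```

Emit:
{"api": "send_rows", "payload": {"series": [[68, 0, -0.1, -1.1, 4], [68, 0.1, -0.2, -2.2, 8], [68, 0.3, -0.26, -2.7, 12], [68, 0.4, -0.26, -2.7, 12], [68, 0.4, -0.26, -2.7, 12]]}}

```text
time: 21.12
eef_pos: [427.6, 29.5, 197.1]
eef_rot: [-0.509, -0.491, 0.51, -0.491]
contact_force: [0.6, -1.2, 0.7]
opening: 67.6
```

```bash
python3 - <<'E'
from look import *
boxes('wrist'); plan([428,31.5,23],-92)
E
```

```text
wrist blue px [314. 173.] c [428.3  33.6] sz [42. 53.] long az -2.3 z 50.3
wrist yel px [233. 174.] c [430.3 124. ] sz [55. 44.] long az 6.8 z 50.2
wrist turq px [235.  69.] c [536.7 108. ] sz [43. 55.] long az -57.2 z 50.4
t 21.18 pos [427.9  29.3 197.6] F [-0.6 -0.   0.1] op 68.0
axes x [-0.001 -0.001 -1.   ] y [ 0.999 -0.038 -0.001] z [-0.038 -0.999  0.001]
shift [ 3.492e+00  1.000e-03 -4.500e-02] dist 175.0
az -92.2
turn -0.2
```

Emit:
{"api": "send_rows", "payload": {"series": [[68, 1, 0, -0.06, 0], [68, 2, 0, -0.06, 0], [68, 3, 0, -0.06, 0], [68, 3.4, 0, -0.06, 0], [68, 3.49, 0, -0.06, 0]]}}

```text
time: 21.8
eef_pos: [427.6, 32.1, 22.6]
eef_rot: [-0.509, -0.49, 0.51, -0.49]
contact_force: [-0.1, 0.4, 0.4]
opening: 68.1
```

Emit:
{"api": "send_rows", "payload": {"series": [[30, 0, 0, 0, 0], [30, 0, 0, 0, 0], [30, 0, 0, 0, 0], [30, 0, 0, 0, 0], [30, 0, 0, 0, 0]]}}

```text
time: 22.42
eef_pos: [431.0, 33.2, 26.5]
eef_rot: [0.511, 0.49, -0.508, 0.491]
contact_force: [-7.0, -6.1, 31.6]
opening: 30.5
```

Emit:
{"api": "send_rows", "payload": {"series": [[30, -0.3, 0, 0, 0], [30, -1, 0, 0, 0], [30, -2, 0, 0, 0], [30, -3, 0, 0, 0], [30, -3.8, 0, 0, 0]]}}

```text
time: 23.05
eef_pos: [428.7, 33.2, 216.7]
eef_rot: [0.511, 0.49, -0.508, 0.491]
contact_force: [0.6, 0.5, -0.4]
opening: 30.2
```

Emit:
{"api": "send_rows", "payload": {"series": [[30, 0, 0.34, 1.1, 0], [30, 0, 0.67, 2.2, 0], [30, 0, 1.0, 3.3, 0], [30, 0, 1.3, 4.2, 0], [30, 0, 1.42, 4.6, 0]]}}

```text
time: 23.68
eef_pos: [491.0, -202.2, 215.0]
eef_rot: [0.51, 0.489, -0.51, 0.491]
contact_force: [-1.3, 1.1, 0.1]
opening: 29.9
```

Emit:
{"api": "send_rows", "payload": {"series": [[30, 0, 0.34, 1.1, 0], [30, 0, 0.6, 2, -4], [30, 0, 0.75, 2.46, -8], [30, 0.4, 0.75, 2.46, -12], [30, 1, 0.75, 2.46, -12]]}}

```text
time: 24.3
eef_pos: [523.9, -324.6, 164.7]
eef_rot: [0.456, 0.54, -0.455, 0.542]
contact_force: [0.3, -0.0, -0.7]
opening: 29.9
```

```bash
python3 - <<'E'
from look import *
plan([522.7,-324,114],-80.2)
E
```

```text
t 24.3 pos [ 523.9 -324.6  164.7] F [ 0.3 -0.  -0.7] op 29.9
axes x [ 0.003 -0.001 -1.   ] y [0.985 0.172 0.003] z [ 0.172 -0.985  0.001]
shift [ 1.013 -0.024 -0.017] dist 51.0
az -80.1
turn 0.1
```

The fingers closed to 30 with no box, and there was a 31 N reaction at grip. The box must have been displaced or squeezed out, so I'll look.

```bash
python3 - <<'E'
from look import *
c,_=boxes('top'); cv2.imwrite('pics/t4.png',cv2.resize(c['img'][130:310,190:470],(784,504))); boxes('scene')
E
```

```text
top blue px [382. 153.] c [ 676.2 -295.6] sz [44. 47.] long az -77.4 z 89.0
top blue px [245. 258.] c [428.4  31.6] sz [43. 54.] long az -3.3 z 50.1
top yel px [207. 256.] c [431.2 122.6] sz [56. 44.] long az 6.4 z 49.7
top turq px [218. 214.] c [537.2 106.3] sz [44. 53.] long az -57.6 z 49.5
scene blue px [387. 207.] c [ 523.  -346.9] sz [22. 19.] long az 27.3 z 235.9
scene blue px [244. 226.] c [427.4  30.4] sz [42. 55.] long az -3.0 z 50.7
scene yel px [422. 212.] c [ 706.4 -384.6] sz [11. 52.] long az -75.9 z 73.0
scene yel px [221. 214.] c [429.9 121.4] sz [56. 45.] long az 7.3 z 50.3
scene turq px [248. 197.] c [536.6 105.2] sz [44. 56.] long az -59.9 z 47.7
```

View pics/t4.png

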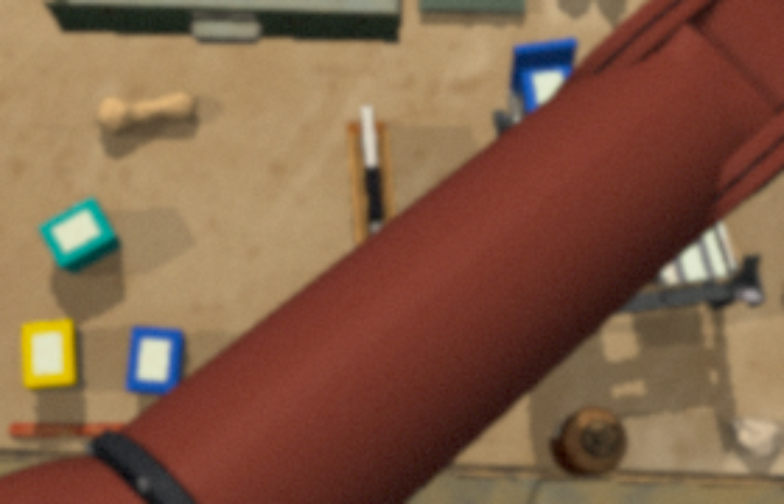

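The box still stands upright at (428,31) (crop pixel 155,360) and nothing else has moved. I'll go back and retry a little deeper, closing slowly and watching each step.

Emit:
{"api": "send_rows", "payload": {"series": [[58, -0.7, 0, 0, 0], [58, -0.7, -0.1, -1.2, 0], [58, -0.7, -0.2, -2.4, 0], [58, -0.7, -0.3, -3.5, 0], [58, -0.7, -0.37, -4.1, 0]]}}

```text
time: 25.02
eef_pos: [470.3, -124.1, 199.3]
eef_rot: [0.456, 0.54, -0.455, 0.541]
contact_force: [-0.2, 0.5, 0.3]
opening: 57.9
```

Emit:
{"api": "send_rows", "payload": {"series": [[58, 0, -0.1, -1.1, 0], [58, 0, -0.2, -2.2, 4], [58, 0, -0.3, -3.2, 8], [58, 0, -0.3, -3.26, 12], [58, 0, -0.3, -3.26, 12.5]]}}

```text
time: 25.65
eef_pos: [427.8, 33.3, 199.7]
eef_rot: [0.512, 0.488, -0.511, 0.488]
contact_force: [0.4, -1.7, 0.0]
opening: 57.9
```

```bash
python3 - <<'E'
from look import *
boxes('wrist'); plan([428.3,32,17],-92.5)
E
```

```text
wrist blue px [318. 173.] c [428.1  33.8] sz [42. 54.] long az -2.2 z 50.3
wrist yel px [237. 175.] c [430.3 124. ] sz [55. 44.] long az 7.0 z 50.2
wrist turq px [239.  71.] c [536.6 107.9] sz [43. 54.] long az -57.2 z 50.4
t 25.7 pos [427.9  32.8 199.5] F [ 0.  -0.6  0.5] op 58.0
axes x [ 0.001  0.001 -1.   ] y [ 0.999 -0.047  0.001] z [-0.047 -0.999 -0.001]
shift [3.649 0.004 0.021] dist 182.0
az -92.7
turn -0.2
```

Emit:
{"api": "send_rows", "payload": {"series": [[58, 1, 0, 0, 0], [58, 2, 0, 0, 0], [58, 3, 0, 0, 0], [58, 3.5, 0, 0, 0], [58, 3.65, 0, 0, 0]]}}

```text
time: 26.32
eef_pos: [427.0, 32.3, 15.3]
eef_rot: [-0.511, -0.488, 0.512, -0.488]
contact_force: [0.7, 0.2, -0.0]
opening: 58.0
```

Emit:
{"api": "send_rows", "payload": {"series": [[52, 0, 0, 0, 0], [48, 0, 0, 0, 0], [44, 0, 0, 0, 0], [41, 0, 0, 0, 0], [40, 0, 0, 0, 0]]}}

```text
time: 26.95
eef_pos: [428.0, 33.6, 16.9]
eef_rot: [0.512, 0.488, -0.511, 0.488]
contact_force: [-3.6, -2.2, 13.2]
opening: 43.1
```

```bash
python3 - <<'E'
from look import *
st(); c=cap('scene'); w=cap('wrist')
a=cv2.resize(c['img'][170:270,195:335],(700,500))[:, :400]; b=cv2.resize(w['img'],(400,250))
v=np.zeros((500,800,3),np.uint8); v[:,:400]=a; v[:250,400:]=b; cv2.imwrite('pics/g5.png',v)
E
```

```text
t 26.95 pos [428.   33.6  16.9] F [-3.6 -2.2 13.2] op 43.1
axes x [ 0.001  0.001 -1.   ] y [ 0.999 -0.046  0.001] z [-0.046 -0.999 -0.001]
```

View pics/g5.png

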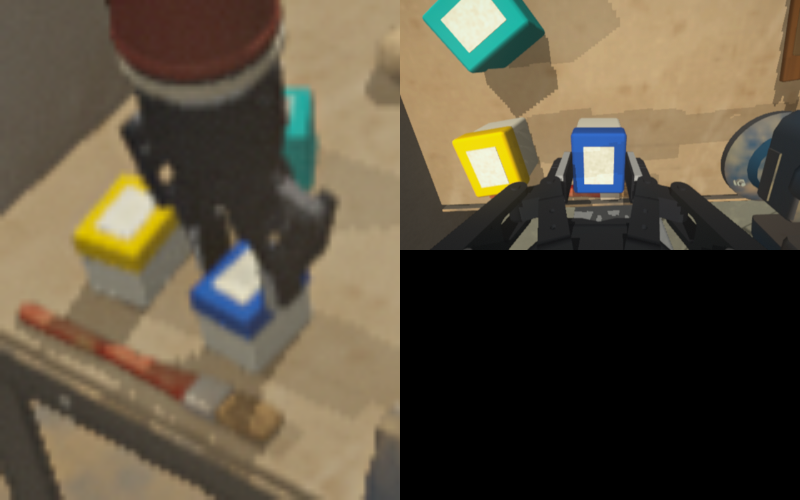

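Both fingers are on the box's sides. I'll ease up a little to relieve the vertical force, then lift and check the opening.

Emit:
{"api": "send_rows", "payload": {"series": [[40, -0.04, 0, 0, 0], [39, -0.06, 0, 0, 0], [38, -0.08, 0, 0, 0], [38, -0.1, 0, 0, 0], [38, -0.15, 0, 0, 0]], "force": 40}}

```text
time: 27.68
eef_pos: [427.1, 33.4, 23.3]
eef_rot: [-0.511, -0.488, 0.512, -0.488]
contact_force: [0.4, 0.8, -1.3]
opening: 43.0
```

Emit:
{"api": "send_rows", "payload": {"series": [[38, -0.1, 0, 0, 0], [38, -0.3, 0, 0, 0], [38, -0.6, 0, 0, 0], [38, -1, 0, 0, 0], [38, -1, 0, 0, 0]]}}

```text
time: 28.3
eef_pos: [428.4, 34.0, 74.8]
eef_rot: [0.513, 0.488, -0.51, 0.488]
contact_force: [0.0, 0.5, -0.7]
opening: 42.6
```

```bash
python3 - <<'E'
from look import *
st(); boxes('scene'); boxes('wrist')
E
```

```text
t 28.3 pos [428.4  34.   74.8] F [ 0.   0.5 -0.7] op 42.6
axes x [ 0.003  0.002 -1.   ] y [ 0.999 -0.046  0.003] z [-0.046 -0.999 -0.002]
scene blue px [389. 203.] c [ 671.5 -297.1] sz [73. 43.] long az 11.3 z 94.8
scene blue px [238. 214.] c [424.5  31.5] sz [45. 48.] long az -3.6 z 108.2
scene yel px [422. 212.] c [ 705.3 -384.7] sz [12. 51.] long az -79.5 z 72.8
scene yel px [220. 214.] c [431.  121.4] sz [57. 46.] long az 4.7 z 50.5
wrist blue px [318. 251.] c [427.7  34.3] sz [43. 56.] long az -2.3 z 107.0
wrist yel px [193. 215.] c [430.4 123.6] sz [55. 45.] long az 7.1 z 50.0
wrist turq px [192.  54.] c [536.4 107.6] sz [44. 55.] long az -57.2 z 50.1
```

Emit:
{"api": "send_rows", "payload": {"series": [[38, -1, 0, 0, 0], [38, -2, 0, 0, 0], [38, -2.6, 0.1, 0.4, 0], [38, -2.6, 0.45, 1.5, 0], [38, -2.6, 0.8, 2.6, 0]]}}

```text
time: 29.02
eef_pos: [461.3, -99.6, 203.0]
eef_rot: [0.511, 0.489, -0.511, 0.489]
contact_force: [1.7, 0.8, -2.0]
opening: 42.8
```

Emit:
{"api": "send_rows", "payload": {"series": [[38, 0, 0.3, 1.1, 0], [38, 0, 0.65, 2.2, 0], [38, 0, 1.0, 3.3, 0], [38, 0, 1.35, 4.3, 0], [38, 0, 1.41, 4.47, 0]]}}

```text
time: 29.65
eef_pos: [522.0, -325.7, 201.4]
eef_rot: [-0.51, -0.489, 0.512, -0.488]
contact_force: [-1.1, 0.7, -0.2]
opening: 42.6
```

Emit:
{"api": "send_rows", "payload": {"series": [[38, 0, 0, 0, -6], [38, 0, 0, 0, -12], [38, 0, 0, 0, -12.5], [38, 0.4, 0, 0, -12.5], [38, 0.8, 0, 0, -12.5]]}}

```text
time: 30.28
eef_pos: [521.2, -324.1, 161.3]
eef_rot: [0.455, 0.541, -0.455, 0.541]
contact_force: [0.4, 0.2, -0.5]
opening: 42.7
```

```bash
python3 - <<'E'
from look import *
plan([522.7,-324,110],-80.2)
E
```

```text
t 30.27 pos [ 521.2 -324.1  161.3] F [ 0.4  0.2 -0.5] op 42.7
axes x [-0.001  0.    -1.   ] y [ 0.985  0.171 -0.001] z [ 0.171 -0.985 -0.001]
shift [1.026 0.03  0.004] dist 51.0
az -80.2
turn 0.0
```

Emit:
{"api": "send_rows", "payload": {"series": [[38, 0.5, 0.02, 0, 0], [38, 0.8, 0.02, 0, 0], [38, 0.95, 0.02, 0, 0], [38, 1.02, 0.02, 0, 0], [38, 1.06, 0.02, 0, 0]]}}

```text
time: 30.9
eef_pos: [522.6, -324.8, 110.7]
eef_rot: [0.455, 0.541, -0.455, 0.541]
contact_force: [-0.5, -0.3, -1.1]
opening: 42.7
```

Emit:
{"api": "send_rows", "payload": {"series": [[58, 0, 0, 0, 0], [58, 0, 0, 0, 0], [58, 0, 0, 0, 0], [58, 0, 0, 0, 0], [58, 0, 0, 0, 0]]}}

```text
time: 31.52
eef_pos: [522.4, -324.6, 110.4]
eef_rot: [0.455, 0.541, -0.455, 0.541]
contact_force: [-0.7, 0.0, -0.2]
opening: 57.8
```

Emit:
{"api": "send_rows", "payload": {"series": [[58, -0.5, 0, 0, 0], [58, -1, 0, 0, 0], [58, -1.5, 0, 0, 0], [58, -2.1, 0, 0, 0], [58, -2.1, 0, 0, 0]]}}

```text
time: 32.15
eef_pos: [523.1, -325.5, 217.5]
eef_rot: [0.456, 0.54, -0.455, 0.542]
contact_force: [0.3, -0.7, -0.4]
opening: 58.2
```

```bash
python3 - <<'E'
from look import *
boxes('top'); c,_=boxes('scene'); plan([431,122.5,200],-83)
a=cv2.resize(c['img'][120:330,170:470],(600,420)); cv2.imwrite('pics/s6.png',a)
E
```

```text
top blue px [382. 152.] c [ 683.  -295.7] sz [39. 49.] long az -75.3 z 89.7
top yel px [207. 256.] c [431.1 122.7] sz [56. 44.] long az 6.7 z 49.3
top turq px [218. 214.] c [537.1 106.9] sz [44. 54.] long az -56.5 z 49.7
scene blue px [388. 208.] c [ 647.2 -307.3] sz [123.  50.] long az 14.9 z 104.9
scene yel px [422. 212.] c [ 708.4 -384.1] sz [10. 51.] long az -77.3 z 73.2
scene yel px [221. 214.] c [430.1 121.5] sz [58. 45.] long az 5.7 z 50.4
scene turq px [248. 197.] c [536.6 105.7] sz [46. 54.] long az -56.0 z 47.9
t 32.25 pos [ 522.3 -324.5  215.1] F [-0.2  0.1  0.3] op 58.1
axes x [ 0.  0. -1.] y [0.985 0.171 0.   ] z [ 0.171 -0.985 -0.   ]
shift [ 0.303 -0.268 -9.12 ] dist 456.0
az -80.1
turn 2.9
```

View pics/s6.png

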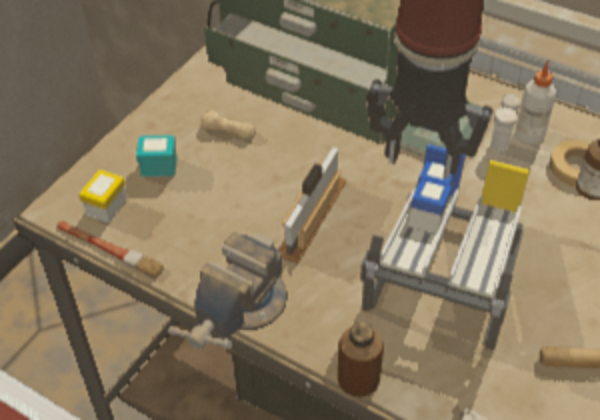

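Both blue boxes are queued. Next is the yellow box at (431,123), long axis 6.7°.

Emit:
{"api": "send_rows", "payload": {"series": [[58, 0, 0, -1.2, 0], [58, 0, -0.05, -2.4, 0], [58, 0, -0.1, -3.6, 0], [58, 0, -0.13, -4.4, 0], [58, 0, -0.15, -4.8, 0]]}}

```text
time: 32.88
eef_pos: [473.2, -83.7, 214.6]
eef_rot: [0.454, 0.544, -0.452, 0.542]
contact_force: [-0.6, -0.1, 0.5]
opening: 58.3
```

Emit:
{"api": "send_rows", "payload": {"series": [[58, 0, 0, -1.2, 0], [58, 0, -0.05, -2.4, 0], [58, 0.1, -0.1, -3.6, 3], [58, 0.3, -0.12, -4.2, 3], [58, 0.3, -0.12, -4.32, 3]]}}

```text
time: 33.5
eef_pos: [429.4, 123.8, 198.9]
eef_rot: [0.467, 0.53, -0.469, 0.53]
contact_force: [0.8, -0.4, 1.2]
opening: 58.1
```

```bash
python3 - <<'E'
from look import *
boxes('wrist'); plan([430.7,123,17],-83.2)
E
```

```text
wrist yel px [318. 171.] c [430.3 124.6] sz [54. 43.] long az 7.8 z 50.2
wrist turq px [347.  71.] c [536.6 108.8] sz [42. 55.] long az -57.3 z 50.3
t 33.55 pos [430.  123.2 199.4] F [-0.2 -0.  -0. ] op 57.7
axes x [-0.001 -0.002 -1.   ] y [ 0.993  0.122 -0.002] z [ 0.122 -0.993  0.001]
shift [3.649e+00 1.800e-02 1.000e-03] dist 182.0
az -83.0
turn 0.2
```

Emit:
{"api": "send_rows", "payload": {"series": [[58, 1, 0, 0, 0], [58, 2, 0, 0, 0], [58, 3, 0.01, 0, 0], [58, 3.5, 0.01, 0, 0], [58, 3.65, 0.01, 0, 0]]}}

```text
time: 34.17
eef_pos: [431.0, 120.5, 16.8]
eef_rot: [0.469, 0.528, -0.471, 0.529]
contact_force: [0.2, -0.1, -0.8]
opening: 57.9
```

Emit:
{"api": "send_rows", "payload": {"series": [[52, 0, 0, 0, 0], [47, 0, 0, 0, 0], [43, -0.02, 0, 0, 0], [40, -0.05, 0, 0, 0], [39, -0.08, 0, 0, 0]]}}

```text
time: 34.8
eef_pos: [431.5, 122.6, 22.1]
eef_rot: [0.469, 0.529, -0.469, 0.529]
contact_force: [-0.0, -0.8, -0.3]
opening: 42.4
```

Emit:
{"api": "send_rows", "payload": {"series": [[38, -0.05, 0, 0, 0], [38, -0.15, 0, 0, 0], [38, -0.4, 0, 0, 0], [38, -0.9, 0, 0, 0], [38, -0.9, 0, 0, 0]]}}

```text
time: 35.42
eef_pos: [432.8, 123.1, 68.8]
eef_rot: [0.471, 0.529, -0.468, 0.529]
contact_force: [1.3, 0.8, -1.3]
opening: 42.4
```

```bash
python3 - <<'E'
from look import *
boxes('wrist'); plan([538,-412.7,200],-80.2)
E
```

```text
wrist yel px [317. 252.] c [430.8 123.5] sz [56. 44.] long az 6.7 z 99.6
wrist turq px [366.  56.] c [536.7 108.7] sz [43. 56.] long az -57.3 z 50.2
t 35.48 pos [432.  123.   67.7] F [-0.9  0.2 -1. ] op 42.4
axes x [ 0.001  0.002 -1.   ] y [0.993 0.12  0.002] z [ 0.12  -0.993 -0.002]
shift [-2.664  0.824 10.887] dist 562.0
az -83.1
turn -2.9
```

Emit:
{"api": "send_rows", "payload": {"series": [[38, -1, 0, 0, 0], [38, -2, 0, 0.2, 0], [38, -2.66, 0.08, 1.1, 0], [38, -2.66, 0.17, 2.2, 0], [38, -2.66, 0.25, 3.3, 0]]}}

```text
time: 36.1
eef_pos: [463.6, -41.3, 199.7]
eef_rot: [0.469, 0.529, -0.469, 0.529]
contact_force: [1.0, 0.5, -1.5]
opening: 42.3
```

Emit:
{"api": "send_rows", "payload": {"series": [[38, 0, 0.08, 1.1, 0], [38, 0, 0.16, 2.2, 0], [38, 0, 0.25, 3.3, 0], [38, 0, 0.33, 4.3, 0], [38, 0, 0.35, 4.6, 0]]}}

```text
time: 36.72
eef_pos: [508.5, -267.7, 198.6]
eef_rot: [0.468, 0.529, -0.47, 0.529]
contact_force: [0.6, 0.1, -0.6]
opening: 43.0
```

Emit:
{"api": "send_rows", "payload": {"series": [[38, 0, 0.08, 1.1, 0], [38, 0, 0.16, 2.2, 0], [38, 0, 0.22, 2.99, 0], [38, 0.3, 0.22, 2.99, -2.9], [38, 0.8, 0.22, 2.99, -2.9]]}}

```text
time: 37.35
eef_pos: [536.8, -414.5, 158.7]
eef_rot: [0.456, 0.541, -0.456, 0.541]
contact_force: [-0.3, 0.3, -0.4]
opening: 42.5
```

```bash
python3 - <<'E'
from look import *
plan([538,-412.7,110],-80.2)
E
```

```text
t 37.35 pos [ 536.8 -414.5  158.7] F [-0.3  0.3 -0.4] op 42.5
axes x [-0.    -0.001 -1.   ] y [ 0.986  0.169 -0.   ] z [ 0.169 -0.986  0.001]
shift [ 0.975  0.03  -0.032] dist 49.0
az -80.3
turn -0.1
```

Emit:
{"api": "send_rows", "payload": {"series": [[38, 0.5, 0.03, -0.03, 0], [38, 0.8, 0.03, -0.03, 0], [38, 0.92, 0.03, -0.03, 0], [38, 0.98, 0.03, -0.03, 0], [38, 1.0, 0.03, -0.03, 0]]}}

```text
time: 37.98
eef_pos: [538.6, -411.9, 110.4]
eef_rot: [0.456, 0.54, -0.456, 0.541]
contact_force: [0.3, -0.1, -1.1]
opening: 42.5
```

Emit:
{"api": "send_rows", "payload": {"series": [[58, 0, 0, 0, 0], [58, 0, 0, 0, 0], [58, 0, 0, 0, 0], [58, 0, 0, 0, 0], [58, 0, 0, 0, 0]]}}

```text
time: 38.6
eef_pos: [538.4, -411.6, 109.9]
eef_rot: [0.456, 0.541, -0.456, 0.541]
contact_force: [0.8, 0.8, -1.1]
opening: 58.4
```

Emit:
{"api": "send_rows", "payload": {"series": [[58, -0.5, 0, 0, 0], [58, -1, 0, 0, 0], [58, -1.5, 0, 0, 0], [58, -2.1, 0, 0, 0], [58, -2.1, 0, 0, 0]]}}

```text
time: 39.22
eef_pos: [538.9, -412.7, 217.3]
eef_rot: [0.456, 0.539, -0.456, 0.542]
contact_force: [0.5, -0.5, -0.7]
opening: 58.0
```

```bash
python3 - <<'E'
from look import *
c,W=boxes('scene'); t=cap('top'); plan([571,-149.3,200],-83.8)
v=np.vstack([cv2.resize(c['img'][120:330,170:470],(429,300)),cv2.resize(t['img'][120:300,190:480],(429,266))]); cv2.imwrite('pics/s7.png',v)
W=pts(t)
m=(abs(W[...,0]-571)<110)&(abs(W[...,1]+149)<30)&(W[...,2]>84)&(W[...,2]<100); r=cv2.minAreaRect(W[m][:,:2].astype(np.float32)); print('handle parked',m.sum(),r,np.median(W[m][:,2]))
m=(abs(W[...,0]-571)<110)&(abs(W[...,1]+149)<30)&(W[...,2]>63)&(W[...,2]<78); r=cv2.minAreaRect(W[m][:,:2].astype(np.float32)); print('panel',m.sum(),r)
E
```

```text
scene blue px [388. 208.] c [ 647.7 -306.2] sz [121.  48.] long az 15.1 z 100.8
scene yel px [421. 213.] c [ 686.4 -385.7] sz [75. 52.] long az 9.3 z 93.6
scene turq px [248. 197.] c [536.6 105.1] sz [45. 55.] long az -57.7 z 47.5
t 39.33 pos [ 538.4 -411.5  214.6] F [ 0.5  0.1 -0.1] op 57.7
axes x [ 0.  0. -1.] y [0.986 0.17  0.   ] z [ 0.17  -0.986 -0.   ]
shift [ 0.292  1.532 -5.057] dist 265.0
az -80.2
turn 3.6
handle parked 114 ((571.5488891601562, -149.5388641357422), (46.60612106323242, 13.850895881652832), 6.506720542907715) 92.100254698953
panel 133 ((588.11474609375, -146.79481506347656), (131.11082458496094, 11.807737350463867), 6.1538591384887695)
```

View pics/s7.png

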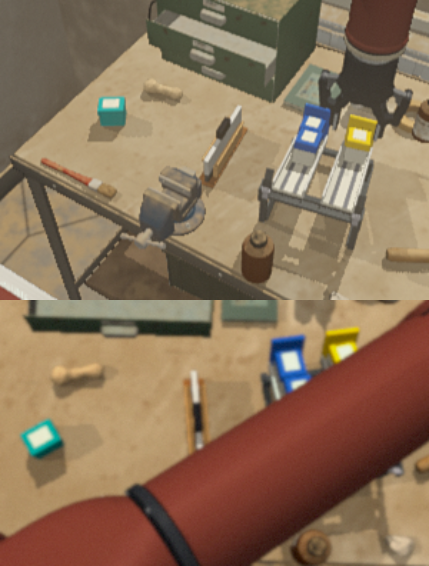

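All boxes are queued against their stops. Now the gate, with its handle at (571.5,-149.5).

Emit:
{"api": "send_rows", "payload": {"series": [[40, 0, 0.35, -1.15, 0], [40, 0, 0.7, -2.3, 0], [40, 0, 1.05, -3.45, 0], [40, 0, 1.4, -4.6, 0], [40, 0, 1.54, -5.06, 3.6]], "force": 70}}

```text
time: 39.95
eef_pos: [571.8, -144.0, 213.4]
eef_rot: [0.471, 0.528, -0.471, 0.526]
contact_force: [0.0, -0.7, 0.3]
opening: 39.9
```

Emit:
{"api": "send_rows", "payload": {"series": [[40, 0, 0, 0, 0], [40, 0.6, 0, 0, 0], [40, 1.2, 0, 0, 0], [40, 1.5, 0, 0, 0], [40, 1.5, 0, 0, 0]]}}

```text
time: 40.58
eef_pos: [570.6, -150.0, 139.1]
eef_rot: [0.472, 0.526, -0.473, 0.526]
contact_force: [0.4, -0.7, 0.2]
opening: 40.0
```

```bash
python3 - <<'E'
from look import *
c=cap('wrist'); W=pts(c)
m=(abs(W[...,0]-571)<60)&(abs(W[...,1]+149)<25)&(W[...,2]>84)&(W[...,2]<100); r=cv2.minAreaRect(W[m][:,:2].astype(np.float32)); print('handle parked',m.sum(),r,np.median(W[m][:,2]))
plan([571.5,-149.5,62.5],-83.7)
E
```

```text
handle parked 1026 ((570.6658935546875, -148.2600860595703), (45.19233322143555, 13.449637413024902), 6.3620381355285645) 93.02152641421047
t 40.62 pos [ 571.2 -150.1  140.1] F [-0.6 -0.2  0.8] op 40.3
axes x [-0.    -0.001 -1.   ] y [ 0.994  0.106 -0.   ] z [ 0.106 -0.994  0.   ]
shift [ 1.552  0.008 -0.011] dist 78.0
az -83.9
turn -0.2
```

Emit:
{"api": "send_rows", "payload": {"series": [[40, 0.6, 0, -0.02, 0], [40, 1.1, 0, -0.02, 0], [40, 1.4, 0, -0.02, 0], [40, 1.5, 0, -0.02, 0], [40, 1.53, 0, -0.02, 0]]}}

```text
time: 41.25
eef_pos: [571.7, -148.4, 64.0]
eef_rot: [0.473, 0.526, -0.472, 0.526]
contact_force: [0.1, -0.8, 1.0]
opening: 40.0
```

Emit:
{"api": "send_rows", "payload": {"series": [[28, 0, 0, 0, 0], [20, 0, 0, 0, 0], [5, 0, 0, 0, 0], [0, 0, 0, 0, 0], [0, 0, 0, 0, 0]]}}

```text
time: 41.88
eef_pos: [571.7, -148.4, 64.0]
eef_rot: [0.473, 0.526, -0.472, 0.526]
contact_force: [-0.1, 0.2, 5.8]
opening: 11.5
```

Emit:
{"api": "send_rows", "payload": {"series": [[0, -0.1, 0, 0, 0], [0, -0.5, 0, 0, 0], [0, -1, 0, 0, 0], [0, -1.5, 0, 0, 0], [0, -1.5, 0, 0, 0]]}}

```text
time: 42.5
eef_pos: [572.5, -148.7, 140.9]
eef_rot: [0.473, 0.525, -0.472, 0.527]
contact_force: [0.8, -0.6, -2.2]
opening: 11.0
```

```bash
python3 - <<'E'
from look import *
plan([486,-376,250],9.8)
E
```

```text
t 42.5 pos [ 572.5 -148.7  140.9] F [ 0.8 -0.6 -2.2] op 11.0
axes x [ 0.004 -0.    -1.   ] y [0.994 0.107 0.004] z [ 0.107 -0.994  0.001]
shift [-2.188 -2.2    4.336] dist 267.0
az -83.8
turn -93.6
```

Emit:
{"api": "send_rows", "payload": {"series": [[0, -1, 0, 0, 0], [0, -2, 0, 0, 0], [0, -2.2, -0.5, 1, 0], [0, -2.2, -1, 2, 0], [0, -2.2, -1.2, 2.4, 0]]}}

```text
time: 43.12
eef_pos: [522.2, -277.4, 248.5]
eef_rot: [0.474, 0.525, -0.474, 0.525]
contact_force: [0.4, -0.3, -1.1]
opening: 11.3
```

Emit:
{"api": "send_rows", "payload": {"series": [[0, 0, -0.4, 0.8, 0], [0, 0, -0.8, 1.6, -8], [0, 0, -1, 1.94, -18], [0, 0, -1, 1.94, -28], [0, 0, -1, 1.94, -38]]}}

```text
time: 43.75
eef_pos: [484.6, -375.9, 247.8]
eef_rot: [0.274, 0.652, -0.274, 0.652]
contact_force: [-0.8, -0.2, -1.1]
opening: 11.4
```

Emit:
{"api": "send_rows", "payload": {"series": [[0, 0, 0, 0, -10], [0, 0, 0, 0, -20], [0, 0, 0, 0, -30], [0, 0, 0, 0, -40], [0, 0, 0, 0, -50]]}}

```text
time: 44.38
eef_pos: [484.9, -375.5, 247.8]
eef_rot: [-0.027, 0.707, 0.028, 0.706]
contact_force: [-0.1, 0.3, -1.9]
opening: 10.9
```

```bash
python3 - <<'E'
from look import *
c=cap('wrist'); W=pts(c); plan([486,-376,205],9.8)
z=W[...,2]; s=telemetry.state()['eef_pos']
m=(abs(W[...,0]-486)<40)&(abs(W[...,1]+376)<110)
for lo,hi,n in ((s[2]+20,s[2]+40,'handle'),(s[2]-4,s[2]+13,'panel')):
    p=W[m&(z>lo)&(z<hi)]; 
    if len(p)>20: print(n,len(p),cv2.minAreaRect(p[:,:2].astype(np.float32)),np.median(p[:,2]))
E
```

```text
t 44.42 pos [ 484.9 -375.6  247.9] F [-0.6 -0.1 -2.1] op 10.9
axes x [-0.001  0.    -1.   ] y [-0.087  0.996  0.   ] z [ 0.996  0.087 -0.001]
shift [ 0.858 -0.011  0.022] dist 43.0
az 5.0
turn -4.8
handle 2525 ((484.211181640625, -375.5260925292969), (40.5123405456543, 38.41624069213867), 52.357975006103516) 276.89649250836277
panel 2933 ((484.97467041015625, -375.8473815917969), (13.354613304138184, 165.2325897216797), 5.644436359405518) 254.8439243954945
```

Emit:
{"api": "send_rows", "payload": {"series": [[0, 0, 0, 0.02, -4.6], [0, 0.4, 0, 0.02, -4.6], [0, 0.7, 0, 0.02, -4.6], [0, 0.86, 0, 0.02, -4.6], [0, 0.86, 0, 0.02, -4.6]]}}

```text
time: 45.05
eef_pos: [486.0, -375.4, 204.8]
eef_rot: [-0.054, 0.705, 0.054, 0.705]
contact_force: [0.2, -0.5, -1.5]
opening: 11.3
```

```bash
python3 - <<'E'
from look import *
plan([485.8,-375.9,185],9.6)
c=cap('wrist'); W=pts(c); z=W[...,2]; s=telemetry.state()['eef_pos']
m=(abs(W[...,0]-486)<40)&(abs(W[...,1]+376)<110); p=W[m&(z>s[2]-4)&(z<s[2]+13)]
print(len(p),cv2.minAreaRect(p[:,:2].astype(np.float32)),np.median(p[:,2]))
E
```

```text
t 45.05 pos [ 486.  -375.4  204.8] F [ 0.2 -0.5 -1.5] op 11.3
axes x [-0.001  0.    -1.   ] y [-0.152  0.988  0.001] z [ 0.988  0.152 -0.001]
shift [ 0.396 -0.009 -0.005] dist 20.0
az 8.7
turn -0.9
2944 ((485.4513854980469, -376.020263671875), (13.4085054397583, 165.50816345214844), 8.060893058776855) 211.82308439068413
```

Emit:
{"api": "send_rows", "payload": {"series": [[0, 0, 0, 0, -0.9], [0, 0.2, 0, 0, -0.9], [0, 0.4, 0, 0, -0.9], [0, 0.6, 0, 0, -0.9], [0, 0.8, 0, 0, -0.9]]}}

```text
time: 45.72
eef_pos: [485.9, -375.7, 164.5]
eef_rot: [-0.059, 0.705, 0.06, 0.704]
contact_force: [-1.5, 0.2, -0.9]
opening: 11.2
```

```bash
python3 - <<'E'
from look import *
plan([485.8,-375.9,143],9.7)
E
```

```text
t 45.73 pos [ 485.9 -375.7  164.5] F [-1.5  0.2 -0.9] op 11.2
axes x [-0.001  0.    -1.   ] y [-0.168  0.986  0.   ] z [ 0.986  0.168 -0.001]
shift [ 0.43  -0.004 -0.003] dist 21.0
az 9.7
turn -0.0
```

It slid into the slots freely. Now push down through the clips.

Emit:
{"api": "send_rows", "payload": {"series": [[0, 0.1, 0, 0, 0], [0, 0.18, 0, 0, 0], [0, 0.26, 0, 0, 0], [0, 0.34, 0, 0, 0], [0, 0.4, 0, 0, 0]]}}

```text
time: 46.35
eef_pos: [486.2, -376.1, 145.6]
eef_rot: [-0.06, 0.704, 0.059, 0.705]
contact_force: [-1.0, 0.3, -0.4]
opening: 11.4
```

Emit:
{"api": "send_rows", "payload": {"series": [[0, 0.02, 0, 0, 0], [0, 0.04, 0, 0, 0], [0, 0.06, 0, 0, 0], [0, 0.08, 0, 0, 0], [0, 0.08, 0, 0, 0]]}}

```text
time: 46.98
eef_pos: [486.6, -375.2, 143.0]
eef_rot: [-0.059, 0.704, 0.06, 0.705]
contact_force: [-6.0, 6.3, 15.6]
opening: 11.3
```

```bash
cat > gz.py <<'E'
from look import *
st()
for n in ('wrist','top','scene'):
    c=cap(n); W=pts(c); z=W[...,2]
    m=(abs(W[...,0]-486)<45)&(abs(W[...,1]+376)<105)&(z>140)&(z<160)
    X=(W[...,:2]-[486,-376]); Y=X@[-.170,.985]; m&=abs(X@[.985,.17])<8
    for nm,k in (('L',Y>35),('R',Y<-35)):
        q=z[m&k&(abs(Y)<80)]; print(n,nm,len(q),np.median(q).round(1) if len(q) else '')
E
python3 gz.py
```

```text
t 46.98 pos [ 486.6 -375.2  143. ] F [-6.   6.3 15.6] op 11.3
axes x [ 0.001  0.001 -1.   ] y [-0.168  0.986  0.001] z [0.986 0.168 0.001]
wrist L 1608 150.2
wrist R 794 150.1
top L 0 
top R 0 
scene L 108 149.6
scene R 116 149.5
```

The panel top is at 150 mm, as at the start, and it is pressing on the sill. Release, retreat and verify.

Emit:
{"api": "send_rows", "payload": {"series": [[0, -0.02, 0, 0, 0], [10, -0.02, 0, 0, 0], [40, -0.02, 0, 0, 0], [40, -0.02, 0, 0, 0], [40, -0.02, 0, 0, 0]]}}

```text
time: 47.75
eef_pos: [486.3, -375.6, 142.2]
eef_rot: [-0.06, 0.705, 0.06, 0.705]
contact_force: [-0.4, -0.4, -0.1]
opening: 39.6
```

Emit:
{"api": "send_rows", "payload": {"series": [[40, -0.4, 0, 0, 0], [40, -1, 0, 0, 0], [40, -2, 0, 0, 0], [40, -3, 0, 0, 0], [40, -4, 0, 0, 0]]}}

```text
time: 48.38
eef_pos: [485.8, -375.8, 345.7]
eef_rot: [-0.06, 0.704, 0.059, 0.705]
contact_force: [1.2, -1.5, -0.4]
opening: 40.0
```

```bash
python3 gz.py; python3 - <<'E'
from look import *
c,_=boxes('scene'); w=cap('wrist')
cv2.imwrite('pics/s8.png',np.vstack([cv2.resize(c['img'][120:330,170:470],(500,350)),cv2.resize(w['img'][:300],(500,234))]))
E
```

```text
t 48.38 pos [ 485.8 -375.8  345.7] F [ 1.2 -1.5 -0.4] op 40.0
axes x [ 0.002 -0.001 -1.   ] y [-0.167  0.986 -0.001] z [0.986 0.167 0.001]
wrist L 340 150.1
wrist R 261 150.2
top L 0 
top R 0 
scene L 101 149.6
scene R 112 149.6
scene blue px [389. 208.] c [ 649.3 -307.5] sz [117.  51.] long az 15.1 z 99.3
scene yel px [422. 213.] c [ 687.9 -391.1] sz [75. 54.] long az 17.7 z 93.4
scene turq px [248. 197.] c [537.1 105.3] sz [47. 52.] long az -54.3 z 48.1
```

View pics/s8.png

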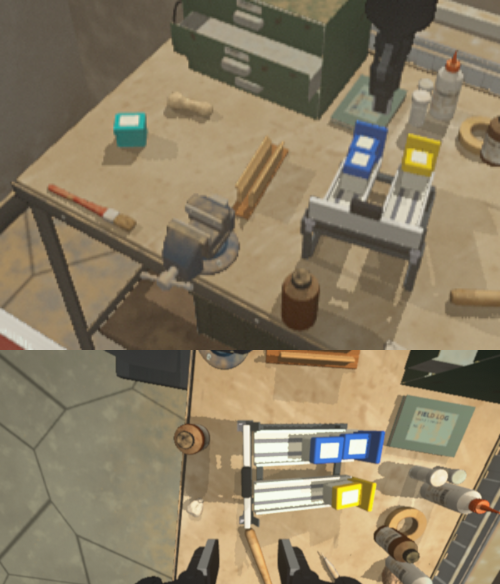

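```bash
python3 -c "
from bench import manip; print(manip.close_job())"
```

```text
the job is handed in; nothing more can be done
None
```

The job is done and handed in at about 48 s of robot time. I parked the gate in the stand and loaded the three boxes present, two blue in the left lane and one yellow in the right. I then pushed the gate back down into its clips.

- **Gate:** after I released it, the panel top read 150 mm on both sides, the same as at the start. The top camera gave no reading of the gate at the end because its view gave no panel points; the wrist and scene cameras agreed to within 1 mm.
- **Boxes:** the last pictures show the boxes lid up and queued against their stops.
- **Bystanders:** the bottle is upright, and the toe bone and the turquoise look-alike are where they were.
- **One failed step:** my first grasp of the second blue box closed on nothing, with a reaction of about 31 N. The box stayed upright in place, and the retry, slightly deeper and slower, held.

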